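# Run the spark plugs through the latched bench cleaner

### The job

Take the wooden dowel and push its rod through the small yellow-framed hole in the blue cleaner's latch housing so that the lid springs open, then lay all the spark plugs in the cleaner's bay and press the lid down until it latches. After that lift the red guard on the grey control box, flip the switch beneath it on (away from you) and lower the guard fully again. Finish with the dowel's handle resting on its rubber mat, and leave the other things on the bench where they are.

Things in the scene. Friction and masses are not known exactly. Their poses are not given: they have to be found in the camera images.
- cleaner: blue spark plug cleaner fixed to the bench, 238 (x) x 176 (y) x 75 mm high; open-topped bay inside 222 x 160 mm, floor 20 mm above the bench, walls up to 75 mm. Origin: centre of the underside. Lid hinge along x on the +y side; steel latch housing (90 mm wide in x, 78 mm high, open on top) on the middle of the -y side, reaching y = -126 mm
- hole (a point): centre of the 20 x 20 mm hole, framed in yellow, in the outer face of the latch housing's 5 mm cover plate; (0, -126, 45) mm in the cleaner's frame, axes as the cleaner's. A rod goes in along +y: the latch's tail lies 17.5 mm behind this face; pushing it 8 to 12 mm farther frees the lid (2 to 7 N; not over 13 mm: stop)
- latch (a joint): yellow spring latch in the housing: a rocker about an axis along the cleaner's x, 68 mm above the bench, tail behind the hole, hook (top 118 mm above the bench) over a bar on the lid's edge. Rad: 0 hooked, about 0.4 frees the lid, stop 0.6; springs back to 0. The lid's bar pushes it aside and it snaps home when the lid is pressed fully down
- lid (a joint): lid angle, rad: 0 shut (latched it rests near 0.01), stop at 1.75, leaning a little back. Once the latch is freed a spring throws it open in about 2 s and keeps it open; it must be pushed down against the spring (about 3 N at the free edge, under 10 N to snap the latch)
- lid_hinge (a point): middle of the lid's hinge line, (0, 88, 79) mm in the cleaner's frame. Its axes turn with the lid; shut, they are the cleaner's. Lid plate 236 mm wide (x), 8 mm thick (centred on the hinge height), reaching y = -173 mm, latch bar 34 mm long at y = -184 mm. Open, its top is 260 mm above the bench
- control: grey steel control box fixed to the bench, 130 mm (x) by 90 mm (y), top 50 mm above the bench, origin at the centre of its underside. Two posts at x = +50 mm carry the guard hinge (along y)
- guard (a joint): red guard flap over the switch, hinged along y at (50, 0, 108) mm in the control box's frame; rad: 0 lowered, grows as its free end (towards the box's -x) rises and swings over to +x; stop 2.0; stiff, stays where it is left (about 1 N at the lug). Plate 90 x 62 mm, skirts 22 mm below. Past 1.7 there is room above the switch
- guard_lug (a point): grip point on the guard's lifting lug, 115 mm from the hinge line (guard frame (-115, 0, 0) mm). The lug is a bar 40 mm long (90 to 130 mm from the hinge), 10 mm wide along the hinge direction, 14 mm thick; pinch it across its 10 mm. Axes turn with the guard
- switch (a joint): toggle switch under the guard, rad: 0 off (leaning towards the control box's -x), 1.0 on (leaning towards +x), stays where it is left (about 1.5 N)
- switch_tip (a point): centre of the 16 mm ball on the toggle's tip, 40 mm from its pivot, which is at (-20, 0, 54) mm in the control box's frame
- mat: black rubber mat fixed to the bench, 240 mm (x) by 140 mm (y), 3 mm thick, origin at the centre of its underside
- dowel: wooden release dowel lying on the mat: square-cut handle 60 mm long (x), 26 mm wide, 24 mm high, with a 12 mm round rod from its +x end. Origin at the centre of the handle's underside, rod axis 12 mm above it, rod tip 140 mm from the origin. 80 g
- dowel_tip (a point): centre of the rod's free end face, (140, 0, 12) mm in the dowel's frame
- plug1: spark plug lying on its side, 94 mm long: steel hexagon 20 mm across, 26 mm long; white ceramic end towards +x (52 mm from the origin), threaded end with bent nickel tip towards -x (42 mm). Origin: centre of the hexagon's underside, x along the plug, axis 10 mm above the origin. 70 g. Lies on the bench at the start; may be absent (None from the start)
- plug2: spark plug lying on its side, 94 mm long: steel hexagon 20 mm across, 26 mm long; white ceramic end towards +x (52 mm from the origin), threaded end with bent nickel tip towards -x (42 mm). Origin: centre of the hexagon's underside, x along the plug, axis 10 mm above the origin. 70 g. Lies on the bench at the start; may be absent (None from the start)
- plug3: spark plug lying on its side, 94 mm long: steel hexagon 20 mm across, 26 mm long; white ceramic end towards +x (52 mm from the origin), threaded end with bent nickel tip towards -x (42 mm). Origin: centre of the hexagon's underside, x along the plug, axis 10 mm above the origin. 70 g. Lies on the bench at the start; may be absent (None from the start)
- plug4: spark plug lying on its side, 94 mm long: steel hexagon 20 mm across, 26 mm long; white ceramic end towards +x (52 mm from the origin), threaded end with bent nickel tip towards -x (42 mm). Origin: centre of the hexagon's underside, x along the plug, axis 10 mm above the origin. 70 g. Lies on the bench at the start; may be absent (None from the start)
- feeler: red plastic feeler gauge, 100 x 22 x 15 mm, lying among the plugs; leave alone
- socket: chrome spark plug socket standing on end, 27 mm diameter, 65 mm high; leave alone
- filter_cover: dented round aluminium air filter cover, 190 mm diameter, 30 mm high; leave alone
- screwdriver: screwdriver; leave alone
- jar: jar, 70 mm diameter, 90 mm high; leave alone
- oil_can: green oil bottle, 66 mm diameter, 170 mm high; leave alone
- brush: brush; leave alone
Things that resemble listed ones, but are neither listed nor needed, are in the scene too. What is shaped like the plug4 but orange or purple is not meant.

How it is judged:
On the way, in this order (a step that is already met when the one before it is completed fails the run):
1. the latch is pushed free by the dowel's tip, through the hole (value of joint latch above 0.2 rad and y of dowel_tip in the frame of hole between 0.01 and 0.05 m and x of dowel_tip in the frame of hole between -0.013 and 0.013 m and z of dowel_tip in the frame of hole between -0.013 and 0.013 m), for 0.05 s.
2. every spark plug present lies in the bay, with the lid open (x of plug1 in the frame of cleaner between -0.111 and 0.111 m and y of plug1 in the frame of cleaner between -0.08 and 0.08 m and z of plug1 in the frame of cleaner between 0.01 and 0.06 m and x of plug2 in the frame of cleaner between -0.111 and 0.111 m and y of plug2 in the frame of cleaner between -0.08 and 0.08 m and z of plug2 in the frame of cleaner between 0.01 and 0.06 m and x of plug3 in the frame of cleaner between -0.111 and 0.111 m and y of plug3 in the frame of cleaner between -0.08 and 0.08 m and z of plug3 in the frame of cleaner between 0.01 and 0.06 m and x of plug4 in the frame of cleaner between -0.111 and 0.111 m and y of plug4 in the frame of cleaner between -0.08 and 0.08 m and z of plug4 in the frame of cleaner between 0.01 and 0.06 m and value of joint lid above 0.8 rad), for 0.2 s.
3. the lid is shut and latched over the plugs (x of plug1 in the frame of cleaner between -0.111 and 0.111 m and y of plug1 in the frame of cleaner between -0.08 and 0.08 m and z of plug1 in the frame of cleaner between 0.01 and 0.06 m and x of plug2 in the frame of cleaner between -0.111 and 0.111 m and y of plug2 in the frame of cleaner between -0.08 and 0.08 m and z of plug2 in the frame of cleaner between 0.01 and 0.06 m and x of plug3 in the frame of cleaner between -0.111 and 0.111 m and y of plug3 in the frame of cleaner between -0.08 and 0.08 m and z of plug3 in the frame of cleaner between 0.01 and 0.06 m and x of plug4 in the frame of cleaner between -0.111 and 0.111 m and y of plug4 in the frame of cleaner between -0.08 and 0.08 m and z of plug4 in the frame of cleaner between 0.01 and 0.06 m and value of joint lid below 0.03 rad and value of joint latch below 0.08 rad), for 0.2 s.
4. the guard is lifted with the lid latched (value of joint lid below 0.03 rad and value of joint latch below 0.08 rad and value of joint guard above 1 rad), for 0.2 s.
5. the switch is flipped on while the guard is up and the lid latched (value of joint lid below 0.03 rad and value of joint latch below 0.08 rad and value of joint each of switch, guard above 0.8 rad), for 0.2 s.
At the end, for the whole second after the job is handed in: Every spark plug present is in the bay; the lid is shut (under 0.03 rad) with the latch hooked (under 0.08 rad); the switch is on (over 0.8 rad) and the guard lowered (under 0.08 rad); the dowel lies flat with the middle of its handle over the mat; nothing moves (all of step 3 and value of joint switch above 0.8 rad and value of joint guard below 0.08 rad and x of dowel in the frame of mat between -0.12 and 0.12 m and y of dowel in the frame of mat between -0.07 and 0.07 m and z of dowel in the frame of mat below 0.012 m and linear speed of each of dowel, plug1, plug2, plug3, plug4 below 0.03 m/s); the robot touches nothing.
It fails at once if a bystander is moved more than 60 mm (distance of any of feeler, socket, filter_cover, screwdriver, jar, oil_can, brush from where it was at the start of the episode above 0.06 m).
It fails at once if the switch is turned on while the lid is not shut (value of joint switch above 0.6 rad and value of joint lid above 0.1 rad).
Of plug1, plug2, plug3, plug4 only 2 to 4 are there at a start; the rules pass over those that are not, and their reading is None.
At some moment in a run one of plug1, plug2, plug3, plug4, dowel may be knocked a few centimetres aside while the robot is not near it.
It also fails if it takes over 210 s, if anything falls off the work surface, if the arm or the gripper's body presses on something with over 40 N, if the wrist force passes 120 N, or if a joint passes its speed limit or range.

### The arm

A 6-joint arm with a two-finger parallel gripper is mounted at the origin on the work surface. World frame = base frame: x ahead of the robot, y to its left, z up, the work surface at z = 0. Lengths are in m, angles in rad, forces in N, time in s.
With the tool pointing down it reaches from about 0.225 to 0.875 m from the base axis. Payload 3.4 kg.
Tool frame: the origin (TCP) lies at the very end of the fingers, on their centre line; the grasp point (between the pads) lies 19 mm behind it; z points along the fingers, y is the line along which they close (so a half turn about z gives the same grasp; the last joint's range is limited). The gripper opens to 85 mm and grips with 20 to 120 N. Pads are 22 mm wide; open, the fingers measure 114 mm over their backs; the gripper's body (76 mm by 85 mm) begins 54 mm behind the grasp point. The pads swing forward as they close: fully open they stand 13 mm farther back than shut.
Start: joints at [-1.392, 0.276, 1.505, -0, 1.361, -0.121], TCP at [0.17, -0.549, 0.198] pointing down, gripper open.
Joint ranges: [-2.89, 2.89], [-0.75, 2.08], [0.22, 2.7], [-1.18, 4.32], [0.11, 2.71], [-2.7, 2.7]. Speed limits (rad/s): [2.57, 2.57, 3.14, 3.14, 3.14, 3.14].

### API

Orientations are given as a unit quaternion [w, x, y, z].
In Python, from rig import manip, eyes gives the robot as it stands.
- The arm moves only by the tool servo_tool, never from a script. Its argument "series" is text: rows parted by semicolons, each of 7 numbers parted by spaces: the shift along the tool's x, y, z in m, then the turn, a rotation vector about the tool's x, y, z in degrees, then the closure, from 0 (fully open) to 1 (shut). In form: dx dy dz ax ay az fingers; .... A call has 1 to 5 rows; each row is the pose to reach, as a shift and turn from the pose commanded when the call began, along the tool's axes at that moment; what a row does not reach only later rows make up. A row lasts 1/10 s, in which the tool goes at most 50 mm and 8.59 degrees, less where a joint would pass 70% of its speed; a pose out of reach is approached as far as the arm can. A call with a gripper value outside its range is refused whole. The fingers move at their own pace and stop on an object; "squeeze" is the grip in N (left out, the last holds). Time passes only in rows, so rows that repeat a pose let the fingers close. It gives the time, the measured TCP pose, the force, the opening and the grip force at its end, in the units of the state.
- manip.get_state(): the state, without advancing time (a new reading comes with each control period).
- eyes.get_image(name): name is "side" or "top" or "wrist"; returns the picture (480x640x3 uint8, red, green, blue); there is no depth.
- eyes.camera_info(name): a dict with "fx", "fy", "cx", "cy" (pixels), "eye" and "orientation" of the camera in the world. Camera axes: x right, y down, z forward; pixel columns grow to the right and rows downward; lengths in m; the calibration is good to about 2 mm. The wrist camera is an equidistant fisheye: a pixel r from the principal point sees the ray r / f radians off the axis. A picture is of the moment at which its call begins: read the wrist's pose just before it. camera_info takes no time and is no camera call; for the wrist camera it gives the pose at the moment of the call.
- manip.sign_off(): hands the job in; it is judged then, once.
The state is a dict: "clock": time; "qpos": joint angles; "qd": joint speeds; "effort": joint torques, N m; "position": TCP position; "ee_rot": TCP orientation; "contact_force": force on the tool from outside, world axes, zero at the start; "moment": the same for the moment, N m; "width": finger opening in m; "gripper_force": force on a finger pad.
Only numpy, scipy, OpenCV 4.12 (cv2) and the standard library are available. Lean on these libraries where they do the work, as an engineer would, in place of code of your own. Each camera call takes 0.05 s, during which the arm holds its last target. There are 200 camera calls.

## Working session

There is one attempt and no reset: what is moved stays moved. The work goes in short steps, Python scripts to look and compute and a tool call to move; the robot and the scene stay as the last step left them, time stands still between calls to the robot, and variables do not carry over. Pictures are saved under pics/ and viewed, at most 14 in all, crops included, and the job is handed in when it is done.

Besides the shell and the picture viewer there is one more tool, called as name(argument=value, ...) on one line, values as JSON. servo_tool: Moves the arm, as the interface text tells. Its arguments: {"type":"object","properties":{"series":{"type":"string"},"squeeze":{"type":"number"}},"required":["series"]}

```bash
ls; mkdir -p pics
python3 - <<'E'
from rig import manip, eyes
import cv2
for n in ("top","side"):
    print(n,eyes.camera_info(n)); im=eyes.get_image(n); cv2.imwrite(f"pics/{n}0.png",im[:,:,::-1])
s=manip.get_state(); print(s)
E
```

```text
pics
top {'fx': 590.9412721183714, 'fy': 590.9412721183714, 'cx': 325.4140584038163, 'cy': 237.6762081327048, 'eye': array([ 2.22748716e-01, -4.73817328e-04,  1.89001633e+00]), 'orientation': array([-0.0451027 ,  0.71408875, -0.69651027,  0.05400416])}
side {'fx': 620.8127323045226, 'fy': 620.8127323045226, 'cx': 313.35790581587355, 'cy': 234.116878791604, 'eye': array([ 0.28714616, -1.04877357,  1.10337688]), 'orientation': array([-0.38962787,  0.9176075 , -0.07261501,  0.0302267 ])}
{'clock': 0.1, 'qpos': array([-1.39199964e+00,  2.76537322e-01,  1.50600733e+00, -1.36344070e-05,
        1.36071849e+00, -1.21034429e-01]), 'qd': array([ 0.00011391, -0.00145968, -0.00196567, -0.00146046, -0.00082643,
        0.00128266]), 'effort': array([ 5.90667150e-04, -4.17700016e+01, -2.46404761e+01, -2.78833013e-04,
        5.75378275e-03, -1.31569539e-06]), 'position': array([ 0.16970687, -0.5488288 ,  0.19762277]), 'ee_rot': array([-8.34704723e-04,  9.88783135e-01,  1.49355997e-01, -3.07828359e-05]), 'contact_force': array([0.97339816, 0.99634477, 0.5365217 ]), 'moment': array([ 0.00390258, -0.04695482,  0.03600255]), 'gripper_force': 0.0, 'width': 0.08551408867246318}
```

View pics/top0.png

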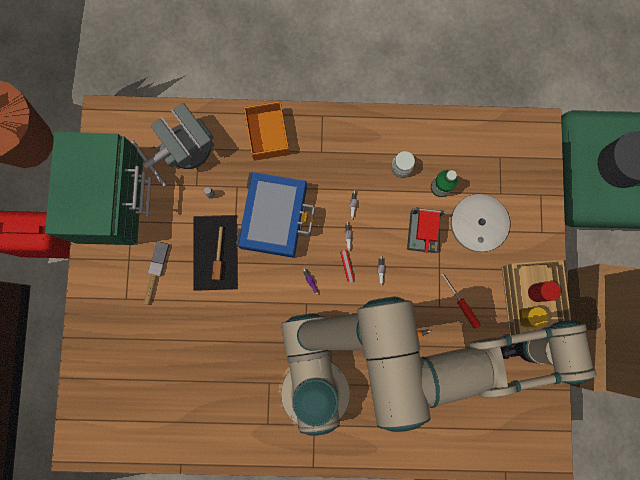

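View pics/side0.png

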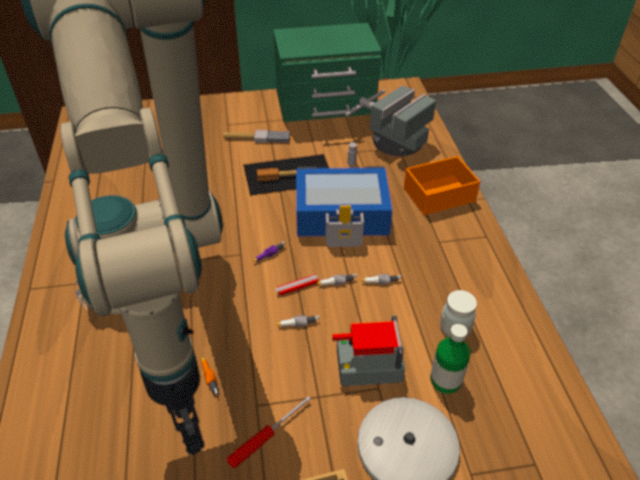

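The top view shows three white/steel plugs at about (353,204), (348,235) and (381,270). The purple one at (311,281) and the orange one at (424,332) are decoys, and the feeler is at (347,265). The dowel handle is at (216,267) on the mat, with its rod pointing up in the image. The brush at (157,270) and the screwdriver at (462,300) could be mistaken for the dowel. The cleaner is at (273,213), with its housing at (306,218). The control box is at (425,230), and the socket is at (209,192). Next I'll check these in one close crop.

```bash
cat > h.py <<'E'
from rig import manip, eyes
import numpy as np, cv2
from scipy.spatial.transform import Rotation as R
def rot(q): return R.from_quat([q[1],q[2],q[3],q[0]])
def ray(n,u,v,info=None):
    c=info or eyes.camera_info(n); x=(u-c['cx'])/c['fx']; y=(v-c['cy'])/c['fy']
    if n=='wrist':
        r=np.hypot(x,y); d=np.array([0,0,1.]) if r==0 else np.array([x/r*np.sin(r),y/r*np.sin(r),np.cos(r)])
    else: d=np.array([x,y,1.])
    return np.array(c['eye']),rot(c['orientation']).apply(d)
def unp(n,u,v,z,info=None):
    e,d=ray(n,u,v,info); return e+d*(z-e[2])/d[2]
def proj(n,p,info=None):
    c=info or eyes.camera_info(n); d=rot(c['orientation']).inv().apply(np.array(p)-c['eye'])
    if n=='wrist':
        t=np.arctan2(np.hypot(*d[:2]),d[2]); w=d[:2]/max(np.hypot(*d[:2]),1e-9)*t
    else: w=d[:2]/d[2]
    return np.array([c['cx']+c['fx']*w[0],c['cy']+c['fy']*w[1]])
def move(p,x=None,z=(0,0,-1)):
    """shift in the tool frame and rotvec (deg) to pose with TCP p, tool z dir and tool y dir (x arg = tool y dir)"""
    s=manip.get_state(); r=rot(s['ee_rot']); t=r.inv().apply(np.array(p)-s['position'])
    out=[np.round(t,4)]
    if x is not None:
        best=None
        for sg in (1,-1):
            Z=np.array(z,float);Z/=np.linalg.norm(Z); Y=np.array(x,float)*sg; Y-=Z*(Y@Z); Y/=np.linalg.norm(Y)
            M=R.from_matrix(np.c_[np.cross(Y,Z),Y,Z]); v=(r.inv()*M).as_rotvec(degrees=True)
            out.append(np.round(v,1))
    return out
E
python3 - <<'E'
import cv2,numpy as np
t=cv2.imread('pics/top0.png'); s=cv2.imread('pics/side0.png')
a=cv2.resize(t[170:300,190:450],(800,400),interpolation=cv2.INTER_CUBIC)
b=cv2.resize(t[150:320,60:500],None,fx=1,fy=1)
cv2.imwrite('pics/c1.png',a)
cv2.imwrite('pics/c2.png',cv2.resize(s[140:390,220:420],(480,600),interpolation=cv2.INTER_CUBIC))
E
```

```text
(no output)
```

View pics/c1.png

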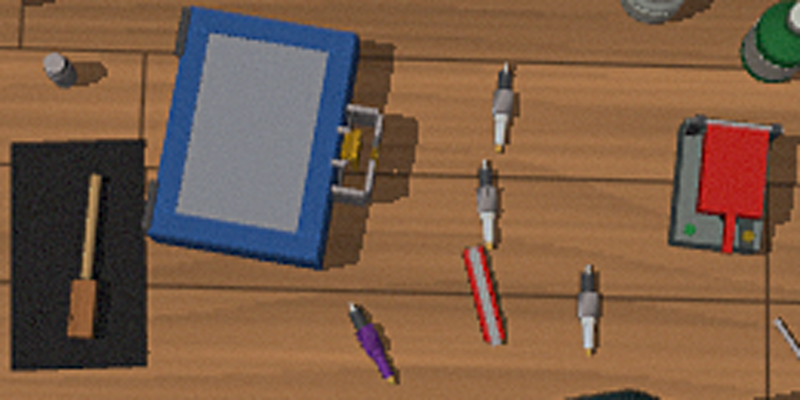

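The crop shows the dowel with a brown handle centred near (83,309) and its rod tip at (95,175). The plugs run (508,63)-(499,150), (487,160)-(488,246) and (588,265)-(590,352). The lid corners are (193,8), (358,36), (322,268) and (148,238). The guard lug's end is at (728,250).

```bash
cat > est.py <<'E'
from h import *
from scipy.optimize import least_squares
I=eyes.camera_info('top')
def px(u,v): return 190+u/3.077,170+v/3.077
def fit(model,pix,g):
    pix=np.array([px(*p) for p in pix]); model=np.array(model,float)
    def f(q):
        w=R.from_euler('z',q[2]).apply(model)+[q[0],q[1],0]
        return np.concatenate([proj('top',p,I)-a for p,a in zip(w,pix)])
    s=least_squares(f,g); return s.x,np.abs(s.fun).max()
if __name__=='__main__':
    for n,m,p in [('cleaner',[(.118,.088,.083),(.118,-.085,.083),(-.118,-.085,.083),(-.118,.088,.083)],[(193,8),(358,36),(322,268),(148,238)]),
     ('mat',[(.12,.07,.003),(.12,-.07,.003),(-.12,-.07,.003),(-.12,.07,.003)],[(10,143),(145,140),(147,366),(12,370)]),
     ('dowel',[(.03,.013,.027),(.03,-.013,.027),(-.03,-.013,.027),(-.03,.013,.027),(.14,0,.018)],[(75,280),(97,282),(93,338),(68,337),(95,175)]),
     ('control',[(-.015,0,.108+.007),(-.08,0,.115),(.05,.031,.112),(.05,-.031,.112)],[(732,213),(728,250),(704,124),(768,128)])]:
        print(n,*fit(m,p,[.4,0,0]))
    for a,b in [((508,63),(499,150)),((487,160),(488,246)),((588,265),(590,352))]:
        A=unp('top',*px(*a),.012)[:2];B=unp('top',*px(*b),.012)[:2]
        d=(B-A)/np.linalg.norm(B-A); print('plug',A,B,np.linalg.norm(B-A),'hex',A+d*.042,np.degrees(np.arctan2(d[1],d[0])))
    for n,u in [('feeler',(484,296)),('socket',(60,70)),('purple',(372,343))]: print(n,unp('top',*px(*u),.015)[:2])
E
python3 est.py
```

```text
cleaner [ 0.54676682  0.14257857 -0.13851087] 0.8778207299836254
mat [0.43252434 0.3299107  0.05704789] 0.5523880990339762
dowel [ 0.37302714  0.31815782 -0.03060922] 0.7022119508523303
control [ 0.51053983 -0.33268896 -0.06235343] 6.040168207502262
plug [ 0.64553853 -0.11368874] [ 0.55211249 -0.10582164] 0.09375668812422781 hex [ 0.60368665 -0.11016453] 175.18666415303596
plug [ 0.54115327 -0.09343146] [ 0.45046851 -0.09615207] 0.09072556584160016 hex [ 0.49917216 -0.09469093] -178.28159664250649
plug [ 0.43324161 -0.20055348] [ 0.34292211 -0.2035927 ] 0.09037062144228754 hex [ 0.39126537 -0.20196597] -178.0727450703753
feeler [ 0.39789673 -0.09281852]
socket [0.62459762 0.35688588]
purple [0.34641524 0.02170708]
```

```bash
cat >> h.py <<'E'
def goto(p,yaw_deg,tilt=None):
    """tool-frame shift and rotvec (deg) from the present pose to TCP p with tool-x heading yaw_deg, pointing down"""
    s=manip.get_state(); r=rot(s['ee_rot']); y=np.radians(yaw_deg)
    M=R.from_matrix(np.c_[[np.cos(y),np.sin(y),0],[np.sin(y),-np.cos(y),0],[0,0,-1]])
    print('shift',np.round(r.inv().apply(np.array(p)-s['position']),4),'turn',np.round((r.inv()*M).as_rotvec(degrees=True),1),'at',np.round(s['position'],4),'t',s['clock'])
    return M
def after(yaw_deg,d):
    y=np.radians(yaw_deg); M=np.c_[[np.cos(y),np.sin(y),0],[np.sin(y),-np.cos(y),0],[0,0,-1]]
    print('then',np.round(M.T@np.array(d),4))
E
python3 -c "
from h import *
goto([.24,-.31,.2],-1.75); after(-1.75,np.array([.373,.318,.12])-[.24,-.31,.2])"
```

```text
shift [ 0.1377 -0.2074 -0.002 ] turn [-0.1  0.  18.9] at [ 0.1697 -0.5488  0.1976] t 0.1
then [ 0.1138 -0.6318  0.08  ]
```

servo_tool(series="0.138 -0.207 -0.002 -0.1 0 18.9 0; 0.138 -0.207 -0.002 -0.1 0 18.9 0; 0.138 -0.207 -0.002 -0.1 0 18.9 0; 0.138 -0.207 -0.002 -0.1 0 18.9 0; 0.138 -0.207 -0.002 -0.1 0 18.9 0")

```text
clock: 0.6
position: [0.2406, -0.3085, 0.2]
ee_rot: [0.0, 1.0, -0.016, 0.0]
contact_force: [1.5, 0.1, 1.2]
width: 0.0856
gripper_force: 0.0
```

servo_tool(series="0.038 -0.211 0 0 0 0 0; 0.038 -0.211 0 0 0 0 0; 0.038 -0.211 0 0 0 0 0; 0.038 -0.211 0 0 0 0 0; 0.038 -0.211 0 0 0 0 0")

```text
clock: 1.1
position: [0.284, -0.0964, 0.1997]
ee_rot: [-0.0, 1.0, -0.013, 0.0]
contact_force: [1.2, -1.7, -0.2]
width: 0.0855
gripper_force: 0.0
```

servo_tool(series="0.038 -0.211 0 0 0 0 0; 0.038 -0.211 0 0 0 0 0; 0.038 -0.211 0 0 0 0 0; 0.038 -0.211 0 0 0 0 0; 0.038 -0.211 0 0 0 0 0")

```text
clock: 1.6
position: [0.3291, 0.1132, 0.1996]
ee_rot: [-0.0, 1.0, -0.012, 0.0]
contact_force: [-0.9, -0.1, -0.1]
width: 0.0856
gripper_force: 0.0
```

servo_tool(series="0.038 -0.211 0 0 0 0 0; 0.038 -0.211 0 0 0 0 0; 0.038 -0.211 0 0 0 0 0; 0.038 -0.211 0 0 0 0 0; 0.038 -0.211 0 0 0 0 0")

```text
clock: 2.1
position: [0.3742, 0.3229, 0.1987]
ee_rot: [-0.0, 1.0, -0.013, 0.0]
contact_force: [-0.9, -0.8, 0.4]
width: 0.0854
gripper_force: 0.0
```

Run:
```python
from h import *
goto([.373,.318,.12],-1.75); print(manip.get_state()['qpos'])
c=eyes.camera_info('wrist'); print(c)
a=eyes.get_image('wrist')[:,:,::-1]; b=eyes.get_image('top')[:,:,::-1]
cv2.imwrite('pics/w1.png',a); cv2.imwrite('pics/t1.png',b)
cv2.imwrite('pics/m1.png',np.hstack([cv2.resize(a,(400,300)),cv2.resize(b[260:440,200:440],(400,300))]))
for n,p in [('dowel',[.373,.318,.027]),('tip',[.373+.14,.318-.004,.02])]: print(n,proj('wrist',p))
```

```text
shift [-0.0011  0.005   0.0787] turn [-0.  -0.   0.2] at [0.3742 0.3229 0.1987] t 2.1
[ 5.71146575e-01  1.53463003e-01  1.66819857e+00 -3.92235654e-07
  1.31945912e+00  2.16838367e+00]
{'fx': 371.64829954431775, 'fy': 371.64829954431775, 'cx': 322.0266501328274, 'cy': 234.5864657706462, 'eye': array([0.4483549 , 0.32001793, 0.37474852]), 'orientation': array([-0.10398858, -0.68976753,  0.70857015,  0.1064682 ])}
dowel [322.42623661 201.94559397]
tip [322.57942387  55.47641842]
```

View pics/m1.png

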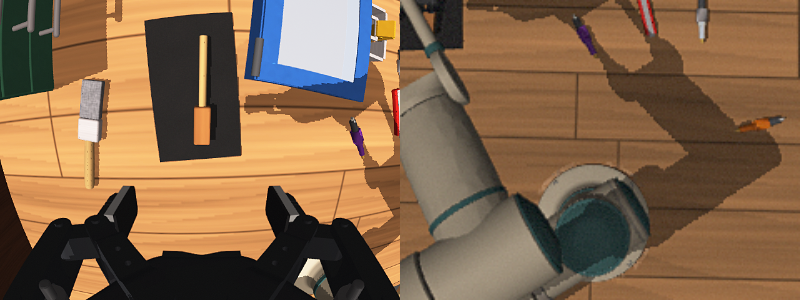

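servo_tool(series="-0.001 0.006 0.05 0 0 0 0; -0.001 0.006 0.1 0 0 0 0; -0.001 0.006 0.15 0 0 0 0; -0.001 0.006 0.18 0 0 0 0; -0.001 0.006 0.192 0 0 0 0")

```text
clock: 2.7
position: [0.3692, 0.3082, 0.0044]
ee_rot: [0.003, 1.0, -0.016, -0.003]
contact_force: [-0.4, 0.3, -1.2]
width: 0.0858
gripper_force: 0.0
```

servo_tool(series="0 0 0 0 0 0 0.5; 0 0 0 0 0 0 1; 0 0 0 0 0 0 1; 0 0 0 0 0 0 1; 0 0 0 0 0 0 1", squeeze=60)

```text
clock: 3.2
position: [0.3729, 0.3124, 0.0083]
ee_rot: [0.0, 1.0, -0.015, 0.001]
contact_force: [-0.0, 1.8, -0.5]
width: 0.0125
gripper_force: 0.0
```

servo_tool(series="0 0 0 0 0 0 1; 0 0 0 0 0 0 1; 0 0 0 0 0 0 1; 0 0 -0.02 0 0 0 1; 0 0 -0.05 0 0 0 1")

```text
clock: 3.7
position: [0.3708, 0.3112, 0.0563]
ee_rot: [0.002, 1.0, -0.015, -0.002]
contact_force: [0.9, -0.6, -0.3]
width: -0.0
gripper_force: 0.0
```

Run:
```python
import cv2,numpy as np
b=cv2.imread('pics/t1.png')
a=cv2.imread('pics/w1.png')[40:260,290:370]
cv2.imwrite('pics/m2.png',np.hstack([cv2.resize(b[270:450,420:600],(600,600)),cv2.resize(a,(200,600))]))
```

```text
(no output)
```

View pics/m2.png

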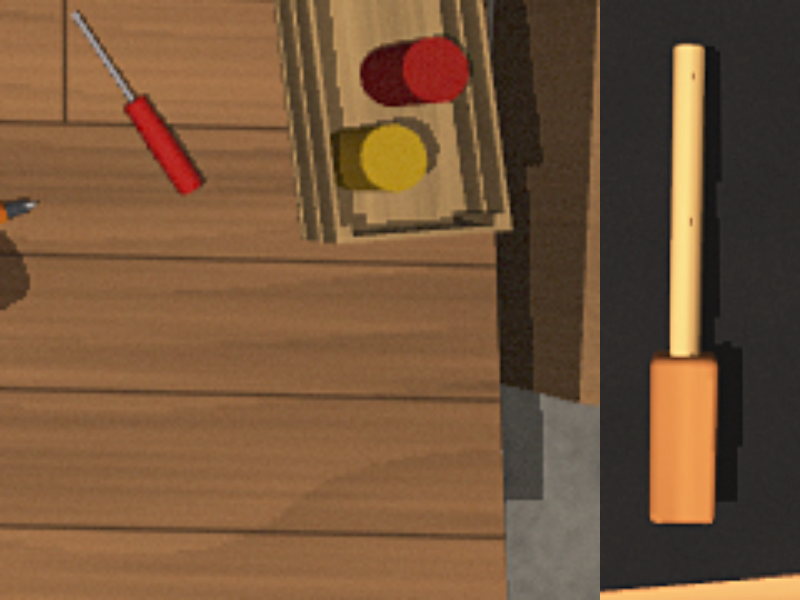

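No fourth plug shows up: the area the arm had hidden holds only the screwdriver and a tray. The fingers closed on nothing, so the dowel has probably been knocked aside. I'll open, raise and look again.

servo_tool(series="0 0 -0.05 0 0 0 0; 0 0 -0.1 0 0 0 0; 0 0 -0.13 0 0 0 0; 0 0 -0.14 0 0 0 0; 0 0 -0.14 0 0 0 0")

```text
clock: 4.2
position: [0.3729, 0.3129, 0.1984]
ee_rot: [0.0, 1.0, -0.015, 0.001]
contact_force: [-0.4, 0.3, 0.6]
width: 0.0721
gripper_force: 0.0
```

Run:
```python
from h import *
goto([.373,.318,.12],-1.75)
c=eyes.camera_info('wrist'); import pickle; pickle.dump(c,open('w2.pkl','wb'))
a=eyes.get_image('wrist')[:,:,::-1]
cv2.imwrite('pics/w2.png',a)
```

```text
shift [-0.0003 -0.0052  0.0784] turn [ 0.  -0.2  0. ] at [0.3729 0.3129 0.1984] t 4.2
```

View pics/w2.png

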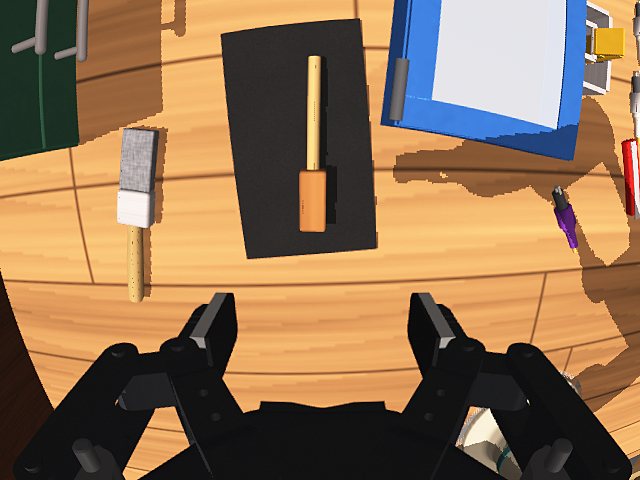

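Run:
```python
from h import *
import pickle
c=pickle.load(open('w2.pkl','rb'))
print(c['eye'],rot(c['orientation']).as_matrix().round(3))
s=manip.get_state(); p=s['position']
for d in ([0,0,0],[0,.036,0],[0,-.036,0],[0,.036,.02]): print(proj('wrist',p+d,c))
for u,v,z in [(312,201,.027),(315,57,.018),(300,170,.027),(326,171,.027),(323,232,.027),(300,232,.027),(220,33,.003),(360,19,.003),(376,247,.003),(247,258,.003)]: print(unp('wrist',u,v,z,c))
```

```text
[0.44668733 0.30978019 0.37461993] [[-0.03  -0.956 -0.292]
 [-1.     0.029  0.008]
 [ 0.001  0.292 -0.956]]
[321.40993308 272.3214631 ]
[252.9650076  273.82668377]
[390.1430286  269.95078159]
[245.87053621 290.14644783]
[0.37432679 0.32120359 0.027     ]
[0.51225417 0.31403138 0.018     ]
[0.4045269  0.33139766 0.027     ]
[0.40276438 0.30703573 0.027     ]
[0.34313791 0.3116259  0.027     ]
[0.3438299  0.33408619 0.027     ]
[0.54822562 0.40897494 0.003     ]
[0.55456905 0.26861141 0.003     ]
[0.3176275  0.25584808 0.003     ]
[0.30920457 0.39482384 0.003     ]
```

Run:
```python
from h import *
import pickle
c=pickle.load(open('w2.pkl','rb'))
p=np.array([.3729,.3129,.1984])
for u,v,y in [(235,293,.036),(412,293,-.036),(235,293,.0425),(412,293,-.0425),(236,345,.04),(427,345,-.04)]:
    e,d=ray('wrist',u,v,c); k=(p[1]+y-e[1])/d[1]; print((e+k*d-p).round(4))
b=eyes.get_image('side')[:,:,::-1]; print(proj('side',p),manip.get_state()['position'],manip.get_state()['width'])
cv2.imwrite('pics/s2.png',b); u,v=proj('side',p).astype(int); cv2.circle(b:=b.copy(),(u,v),3,(0,255,0),-1)
for q in ([.373,.32,.027],[.513,.315,.015]):
    x,y=proj('side',q).astype(int); cv2.circle(b,(x,y),1,(0,255,0),-1)
cv2.imwrite('pics/s2c.png',cv2.resize(b[0:220,200:420],(600,600)))
```

```text
[0.0059 0.036  0.0357]
[ 0.0106 -0.036   0.0497]
[-0.0054  0.0425  0.0123]
[-0.0019 -0.0425  0.0247]
[-0.0229  0.04    0.0327]
[-0.0049 -0.04    0.0633]
[263.93751483 121.1489747 ] [0.37125666 0.31180704 0.19566226] 0.08456802874143675
```

View pics/s2c.png

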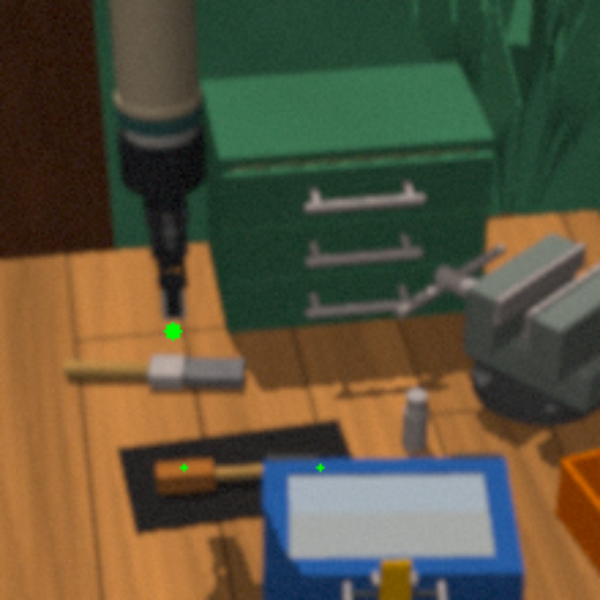

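The TCP marker sits on the fingertips, and the dowel is still on the mat with its handle near (.3735,.3205). I'll retry centred and settled before closing.

Run:
```python
from h import *
goto([.3735,.3205,.0055],-3); print(manip.get_state()['qd'].round(3))
```

```text
shift [ 0.0024 -0.0094  0.1901] turn [0.2 0.1 1.3] at [0.3713 0.3118 0.1957] t 4.3
[-0.001  0.015  0.017  0.002  0.002 -0.002]
```

servo_tool(series="0.002 -0.009 0.05 0 0 1.3 0; 0.002 -0.009 0.1 0 0 1.3 0; 0.002 -0.009 0.14 0 0 1.3 0; 0.002 -0.009 0.15 0 0 1.3 0; 0.002 -0.009 0.15 0 0 1.3 0")

```text
clock: 4.8
position: [0.3726, 0.3198, 0.0448]
ee_rot: [0.003, 1.0, -0.026, -0.003]
contact_force: [0.2, 1.1, 0.5]
width: 0.0852
gripper_force: 0.0
```

Run:
```python
from h import *
goto([.3735,.3205,.0055],-3)
c=eyes.camera_info('wrist'); import pickle; pickle.dump(c,open('w3.pkl','wb'))
a=eyes.get_image('wrist')[:,:,::-1]
cv2.imwrite('pics/w3.png',a); print(c['eye'])
```

```text
shift [ 0.0011 -0.001   0.0393] turn [ 0.3  0.3 -0. ] at [0.3726 0.3198 0.0448] t 4.8
[0.44772809 0.31585992 0.22045645]
```

View pics/w3.png

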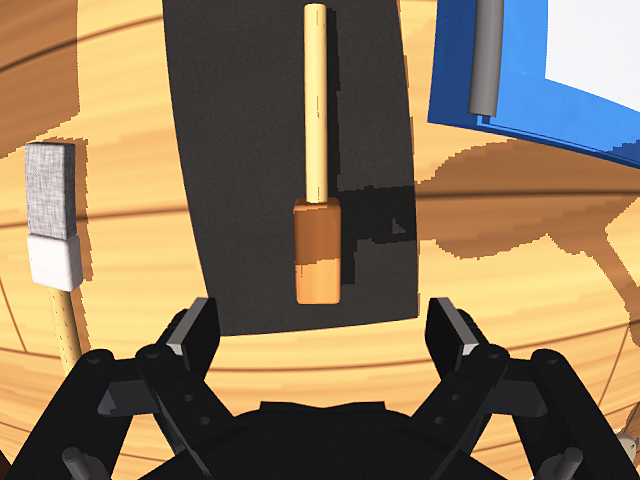

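Run:
```python
from h import *
import pickle
c=pickle.load(open('w3.pkl','rb'))
for u,v in [(294,203),(341,203),(341,303),(297,303)]: print(unp('wrist',u,v,.027,c).round(4))
print(unp('wrist',315,6,.016,c).round(4))
goto([.3735,.3205,.0055],-3)
```

```text
[0.4054 0.3318 0.027 ]
[0.4041 0.3068 0.027 ]
[0.3443 0.3089 0.027 ]
[0.3458 0.3347 0.027 ]
[0.5134 0.3148 0.016 ]
shift [-0.0008  0.0004  0.0412] turn [ 0.2  0.1 -0. ] at [0.3744 0.3209 0.0467] t 4.85
```

servo_tool(series="0 0 0.02 0 0 0 0; 0 0 0.035 0 0 0 0; 0 0 0.041 0 0 0 0; 0 0 0.041 0 0 0 0; 0 0 0.041 0 0 0 0")

```text
clock: 5.35
position: [0.3758, 0.3218, 0.0076]
ee_rot: [0.0, 1.0, -0.026, 0.001]
contact_force: [-1.0, 0.6, 1.6]
width: 0.0854
gripper_force: 0.0
```

servo_tool(series="0 0 0 0 0 0 0.4; 0 0 0 0 0 0 0.6; 0 0 0 0 0 0 0.65; 0 0 0 0 0 0 0.65; 0 0 0 0 0 0 0.65", squeeze=60)

```text
clock: 5.85
position: [0.3746, 0.3211, 0.0063]
ee_rot: [0.001, 1.0, -0.026, 0.0]
contact_force: [0.7, -0.2, -0.8]
width: 0.0297
gripper_force: 0.0
```

servo_tool(series="0 0 0 0 0 0 0.8; 0 0 0 0 0 0 0.8; 0 0 0 0 0 0 0.8; 0 0 0 0 0 0 0.8; 0 0 0 0 0 0 0.8")

```text
clock: 6.35
position: [0.3746, 0.321, 0.0063]
ee_rot: [0.001, 1.0, -0.026, 0.0]
contact_force: [-0.3, 0.6, -0.3]
width: 0.017
gripper_force: 0.0
```

Run:
```python
from h import *
a=eyes.get_image('wrist')[:,:,::-1]; b=eyes.get_image('side')[:,:,::-1]
cv2.imwrite('pics/w4.png',a); cv2.imwrite('pics/s4.png',b)
cv2.imwrite('pics/m4.png',np.hstack([cv2.resize(a,(400,300)),cv2.resize(b[120:240,200:360],(400,300))]))
```

```text
(no output)
```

View pics/m4.png

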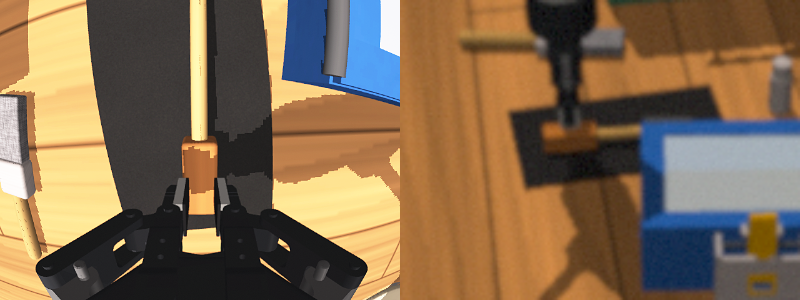

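The side crop shows the fingertips above the handle's top edge, not straddling it. The wrist-view geometry puts the real tips about 35 mm (nearly closed) to 50 mm (open) above the reported TCP. I'll go lower, watching the contact force.

servo_tool(series="0 0 0 0 0 0 0; 0 0 0 0 0 0 0; 0 0 0 0 0 0 0; 0 0 0.01 0 0 0 0; 0 0 0.015 0 0 0 0")

```text
clock: 6.95
position: [0.3742, 0.3207, -0.0096]
ee_rot: [0.001, 1.0, -0.026, -0.0]
contact_force: [-0.1, 0.5, 0.4]
width: 0.085
gripper_force: 0.0
```

servo_tool(series="0 0 0.004 0 0 0 0; 0 0 0.008 0 0 0 0; 0 0 0.01 0 0 0 0; 0 0 0.01 0 0 0 0; 0 0 0.01 0 0 0 0")

```text
clock: 7.45
position: [0.3747, 0.3211, -0.0187]
ee_rot: [0.001, 1.0, -0.026, 0.0]
contact_force: [-0.6, -0.4, 0.9]
width: 0.0853
gripper_force: 0.0
```

servo_tool(series="0 0 0 0 0 0 0.4; 0 0 0 0 0 0 0.6; 0 0 0 0 0 0 0.7; 0 0 0 0 0 0 0.75; 0 0 0 0 0 0 0.75")

```text
clock: 7.95
position: [0.375, 0.3213, -0.0183]
ee_rot: [0.001, 1.0, -0.026, 0.001]
contact_force: [0.2, 0.9, 2.4]
width: 0.0242
gripper_force: 59.3
```

The TCP reads about −18 mm without touching the bench, and the handle is now gripped. The reported TCP therefore lies about 35 mm past the real tips. I'll regrip 11 mm deeper for a firmer hold.

servo_tool(series="0 0 0 0 0 0 0.3; 0 0 0 0 0 0 0.3; 0 0 0.005 0 0 0 0.3; 0 0 0.011 0 0 0 0.3; 0 0 0.011 0 0 0 0.3")

```text
clock: 8.45
position: [0.3738, 0.3204, -0.0308]
ee_rot: [0.002, 1.0, -0.026, -0.001]
contact_force: [0.3, 0.9, -0.1]
width: 0.0598
gripper_force: 0.0
```

servo_tool(series="0 0 0 0 0 0 0.6; 0 0 0 0 0 0 0.75; 0 0 0 0 0 0 0.8; 0 0 0 0 0 0 0.8; 0 0 0 0 0 0 0.8")

```text
clock: 8.95
position: [0.3749, 0.3211, -0.0295]
ee_rot: [0.001, 1.0, -0.026, 0.0]
contact_force: [0.1, 1.3, 1.1]
width: 0.0246
gripper_force: 59.1
```

servo_tool(series="0 0 0 0 0 0 0.8; 0 0 -0.03 0 0 0 0.8; 0 0 -0.06 0 0 0 0.8; 0 0 -0.1 0 0 0 0.8; 0 0 -0.1 0 0 0 0.8")

```text
clock: 9.45
position: [0.378, 0.3234, 0.0748]
ee_rot: [-0.002, 1.0, -0.026, 0.004]
contact_force: [0.4, 0.9, -0.2]
width: 0.0251
gripper_force: 59.1
```

Run:
```python
from h import *
s=manip.get_state(); print(s['contact_force'],s['qpos'].round(2))
c=eyes.camera_info('wrist'); import pickle; pickle.dump(c,open('w5.pkl','wb'))
a=eyes.get_image('wrist')[:,:,::-1]; cv2.imwrite('pics/w5.png',a)
for p in ([0,0,0],): print(s['position'],proj('wrist',s['position'],c))
```

```text
[ 0.37143662  0.94143904 -0.16044304] [ 0.57  0.26  1.86 -0.    1.01  2.19]
[0.37795489 0.32337367 0.07478462] [319.96970353 271.88829092]
```

View pics/w5.png

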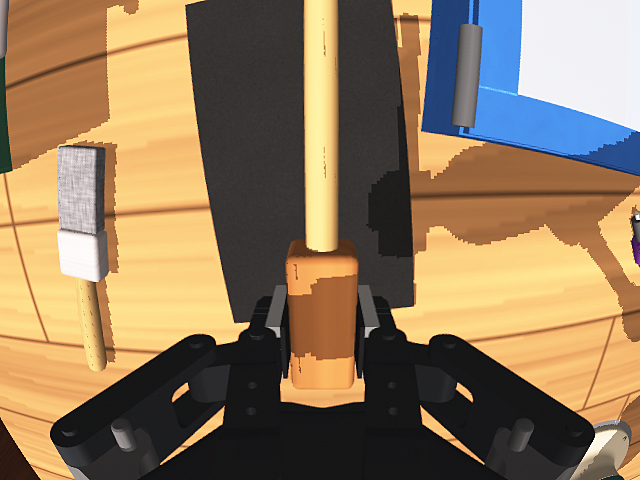

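The handle is gripped centrally, at pixels (322,320), with the rod straight along the tool's x. Next I'll refine the hole position from the yellow frame in the side view.

```bash
cat > hole.py <<'E'
from h import *
C=np.array([.5468,.1426]); TH=-.1385
def cl(x,y,z): 
    p=R.from_euler('z',TH).apply([x,y,z]); return p+[C[0],C[1],0]
E
python3 - <<'E'
from hole import *
print('hole',cl(0,-.126,.045),'side',proj('side',cl(0,-.126,.045)))
for f in ('side0','s4'):
    im=cv2.imread(f'pics/{f}.png').astype(int); b,g,r=im[...,0],im[...,1],im[...,2]
    m=((r>110)&(g>70)&(b<60)&(r-b>90)&(r-g<110)).astype(np.uint8); m[:190]=0;m[260:]=0;m[:,:320]=0;m[:,380:]=0
    n,l,st,ce=cv2.connectedComponentsWithStats(m); print(f,[(st[i].tolist(),ce[i].round(1).tolist()) for i in range(1,n) if st[i][4]>3])
print([proj('side',cl(x,-.126,z)).round(1) for x,z in ((-.012,.033),(.012,.033),(.012,.057),(-.012,.057))])
# lid corners in side
print([proj('side',cl(x,y,.083)).round(1) for x,y in ((-.118,.088),(.118,.088),(.118,-.085),(-.118,-.085))])
E
```

```text
hole [0.52940474 0.01780655 0.045     ] side [343.24228622 235.49063343]
side0 [([340, 206, 10, 17, 155], [344.7, 213.8]), ([340, 230, 10, 3, 20], [344.5, 230.7]), ([357, 245, 18, 14, 35], [366.4, 251.0]), ([376, 245, 4, 2, 5], [377.2, 245.2]), ([320, 246, 6, 2, 7], [322.1, 246.1]), ([327, 247, 10, 11, 18], [331.0, 253.1]), ([338, 256, 18, 4, 27], [346.3, 257.3])]
s4 [([340, 206, 10, 17, 154], [344.7, 213.8]), ([340, 230, 10, 3, 20], [344.5, 230.7]), ([367, 245, 13, 12, 30], [370.5, 248.0]), ([320, 246, 46, 14, 74], [340.8, 254.4])]
[array([338.2, 239.1]), array([348. , 238.9]), array([348.3, 231.9]), array([338.5, 232. ])]
[array([294.9, 169.7]), array([383.8, 168.5]), array([390.9, 212.1]), array([294.7, 213.4])]
```

View pics/c2.png

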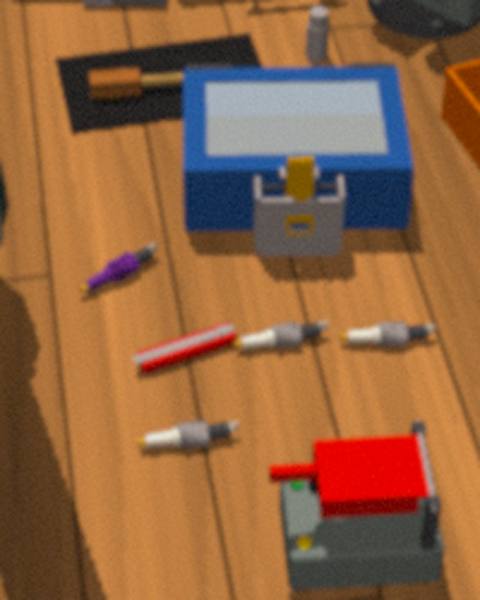

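The side crop shows the yellow frame at crop (299,226) and the lid corners at (186,68), (402,68), (409,170) and (185,168). I'll do a joint fit over both cameras.

Run:
```python
from hole import *
from scipy.optimize import least_squares
T=eyes.camera_info('top');S=eyes.camera_info('side')
m=[(.118,.088,.083),(.118,-.085,.083),(-.118,-.085,.083),(-.118,.088,.083)]
tp=[(190+u/3.077,170+v/3.077) for u,v in [(193,8),(358,36),(322,268),(148,238)]]
ms=[(0,-.126,.045)]*3+[(-.118,.088,.083),(.118,.088,.083),(.118,-.085,.083),(-.118,-.085,.083)]
sp=[(220+u/2.4,140+v/2.4) for u,v in [(299,226)]*3+[(186,68),(402,68),(409,170),(185,168)]]
def f(q):
    w=lambda p:R.from_euler('z',q[2]).apply(p)+[q[0],q[1],0]
    return np.concatenate([proj('top',w(p),T)-a for p,a in zip(m,tp)]+[proj('side',w(p),S)-a for p,a in zip(ms,sp)])
s=least_squares(f,[.5468,.1426,-.1385]); print(s.x,s.fun.reshape(-1,2).round(1))
q=s.x; print('hole',R.from_euler('z',q[2]).apply([0,-.126,.045])+[q[0],q[1],0])
# control and plugs in side coordinates
for u,v in [(302,337),(293,230)]: pass
for n,(u,v),z in [('plugb hex',(288,335),.012),('pluga hex',(393,334),.012),('plugc',(193,435),.012),('lugend',(271,471),.108),('plateend L',(315,445),.112),('hingeR',(424,440),.112)]:
    print(n,unp('side',220+u/2.4,140+v/2.4,z,S).round(4))
```

```text
[ 0.55089644  0.14499306 -0.14925923] [[-0.7 -0.8]
 [ 0.1 -0.5]
 [-1.8 -2. ]
 [-0.6 -2. ]
 [-0.4  0.5]
 [-0.4  0.5]
 [-0.4  0.5]
 [-0.8  0.3]
 [-2.  -0.2]
 [ 1.5  0.8]
 [-1.2  2.2]]
hole [0.53215953 0.02039399 0.045     ]
plugb hex [ 0.501  -0.0941  0.012 ]
pluga hex [ 0.6029 -0.109   0.012 ]
plugc [ 0.3915 -0.2014  0.012 ]
lugend [ 0.4403 -0.3228  0.108 ]
plateend L [ 0.4806 -0.3054  0.112 ]
hingeR [ 0.5714 -0.3146  0.112 ]
```

Run:
```python
from h import *
goto([.505,-.159,.125],81.7)
```

```text
shift [ 0.1541  0.4737 -0.0524] turn [  0.1  -0.3 -84.7] at [0.3763 0.3223 0.0725] t 9.5
```

servo_tool(series="0 0 -0.05 0 0 0 0.8; 0.154 0.474 -0.055 0 0 -84.7 0.8; 0.154 0.474 -0.055 0 0 -84.7 0.8; 0.154 0.474 -0.055 0 0 -84.7 0.8; 0.154 0.474 -0.055 0 0 -84.7 0.8")

```text
clock: 10.0
position: [0.4188, 0.1544, 0.1208]
ee_rot: [0.001, 0.973, 0.231, -0.002]
contact_force: [0.8, -0.1, -0.4]
width: 0.0247
gripper_force: 59.3
```

```bash
python3 -c "
from h import *
goto([.505,-.159,.125],81.7)"
```

```text
shift [-0.0638  0.3187 -0.0036] turn [ -0.    0.2 -55. ] at [0.4188 0.1544 0.1208] t 10.0
```

servo_tool(series="-0.062 0.31 -0.003 0 0 -50 0.8; -0.062 0.31 -0.003 0 0 -50 0.8; -0.062 0.31 -0.003 0 0 -50 0.8; -0.062 0.31 -0.003 0 0 -50 0.8; -0.062 0.31 -0.003 0 0 -50 0.8")

```text
clock: 10.5
position: [0.4756, -0.0528, 0.1231]
ee_rot: [-0.001, 0.85, 0.528, -0.001]
contact_force: [0.6, 0.4, -0.6]
width: 0.0246
gripper_force: 59.3
```

```bash
python3 -c "
from h import *
eyes.get_image('side')
goto([.505,-.159,.125],81.7)"
```

```text
shift [-0.0772  0.0668 -0.0007] turn [  0.2   0.5 -17.8] at [ 0.479  -0.0603  0.1234] t 10.55
```

servo_tool(series="-0.077 0.067 0 0 0 -17.8 0.8; -0.077 0.067 0 0 0 -17.8 0.8; -0.077 0.067 0 0 0 -17.8 0.8; -0.077 0.067 0 0 0 -17.8 0.8; -0.077 0.067 0 0 0 -17.8 0.8")

```text
clock: 11.05
position: [0.5008, -0.1493, 0.1235]
ee_rot: [-0.001, 0.76, 0.65, -0.001]
contact_force: [-0.5, 0.1, -0.7]
width: 0.0251
gripper_force: 59.3
```

```bash
python3 -c "
from h import *
goto([.505,-.159,.0005],81.7)"
```

```text
shift [-0.009  0.006  0.123] turn [-0.2  0.  -0.6] at [ 0.5008 -0.1493  0.1235] t 11.05
```

servo_tool(series="-0.009 0.006 0.04 0 0 -0.6 0.8; -0.009 0.006 0.08 0 0 -0.6 0.8; -0.009 0.006 0.11 0 0 -0.6 0.8; -0.009 0.006 0.122 0 0 -0.6 0.8; -0.009 0.006 0.123 0 0 -0.6 0.8")

```text
clock: 11.55
position: [0.5052, -0.1585, 0.0006]
ee_rot: [-0.001, 0.756, 0.655, -0.001]
contact_force: [-0.7, -0.3, 0.0]
width: 0.0246
gripper_force: 59.3
```

servo_tool(series="0 0 0 0 0 0 0.8; 0 0 0 0 0 0 0.8; 0 0 0 0 0 0 0.8")

```text
clock: 11.85
position: [0.5079, -0.1607, 0.0036]
ee_rot: [0.002, 0.756, 0.655, 0.0]
contact_force: [0.8, 0.6, -0.9]
width: 0.025
gripper_force: 59.3
```

Run:
```python
from h import *
import pickle
goto([.505,-.159,.0005],81.7)
c=eyes.camera_info('wrist'); pickle.dump(c,open('w6.pkl','wb'))
a=eyes.get_image('wrist')[:,:,::-1].copy(); b=eyes.get_image('side')[:,:,::-1].copy(); d=eyes.get_image('top')[:,:,::-1].copy()
for n,i in zip('wst',(a,b,d)): cv2.imwrite(f'pics/{n}6.png',i)
o=np.vstack([cv2.resize(b[200:290,290:410],(400,300),interpolation=cv2.INTER_CUBIC),cv2.resize(d[185:260,270:370],(400,300),interpolation=cv2.INTER_CUBIC)])
cv2.imwrite('pics/m6.png',np.hstack([cv2.resize(a[0:400,186:453],(400,600)),o]))
```

```text
shift [ 0.0013 -0.0032  0.003 ] turn [0.2 0.1 0.1] at [ 0.5079 -0.1607  0.0036] t 11.85
```

View pics/m6.png

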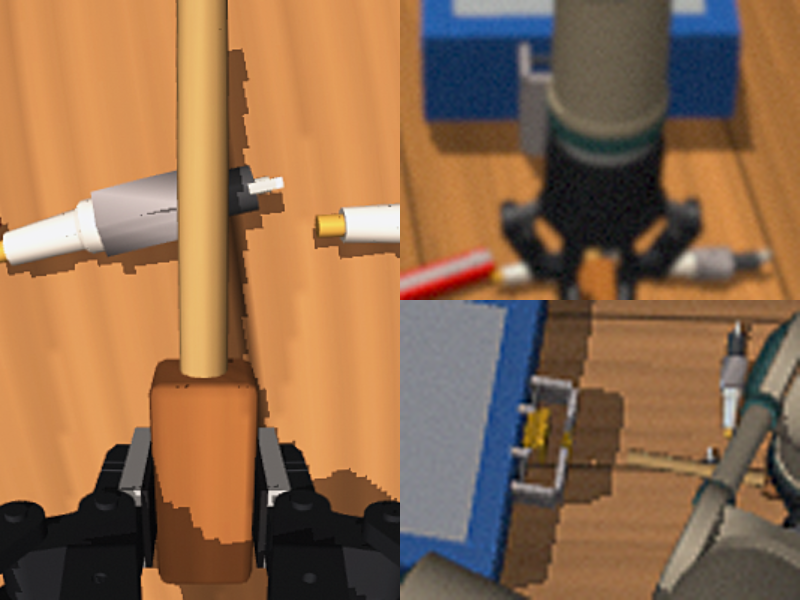

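The montage shows the rod tip at panel (628,458), aimed close to the yellow frame spot at (568,438). I'll get the offset numerically.

Run:
```python
from h import *
T=eyes.camera_info('top')
im=cv2.imread('pics/t6.png').astype(int); im0=cv2.imread('pics/top0.png').astype(int)
def yel(im):
    b,g,r=[im[...,k] for k in range(3)]; m=((r>120)&(g>85)&(b<75)&(r-b>80)).astype(np.uint8); q=np.zeros_like(m); q[200:240,296:318]=m[200:240,296:318]
    n,l,st,ce=cv2.connectedComponentsWithStats(q); return [(st[i].tolist(),ce[i].round(1).tolist()) for i in range(1,n)]
print(yel(im),yel(im0))
for C,th in (((.5468,.1426),-.1385),((.5509,.1450),-.1493)):
    f=lambda p:proj('top',R.from_euler('z',th).apply(p)+[*C,0],T).round(1)
    print('hole',f((0,-.126,.045)),'frametop',f((0,-.126,.057)),'hook',f((0,-.10,.118)),'ends',f((.045,-.126,.078)),f((-.045,-.126,.078)))
# rod columns: brightness profile
for u in range(324,350,3):
    col=im[214:236,u]; s=col[:,2]-col[:,0]; g=col.sum(1); print(u,g.tolist())
s=manip.get_state();print(s['position'],s['ee_rot'])
r=rot(s['ee_rot']); print('rod tip pred',proj('top',s['position']+r.apply([.14,0,-.0445]),T),proj('top',s['position']+r.apply([.1,0,-.0445]),T))
for u in (300,304,308,312,314): print('plate',u,im0[196:242,u].sum(1).tolist())
```

```text
[([315, 200, 3, 5, 7], [316.4, 202.0]), ([301, 212, 6, 10, 45], [303.6, 216.6]), ([311, 220, 2, 1, 2], [311.5, 220.0]), ([311, 236, 7, 4, 18], [314.2, 237.2]), ([310, 238, 1, 1, 1], [310.0, 238.0])] [([315, 200, 3, 7, 11], [316.4, 203.3]), ([301, 212, 6, 10, 43], [303.6, 216.6]), ([311, 220, 2, 1, 2], [311.5, 220.0]), ([310, 236, 8, 4, 27], [313.6, 237.5])]
hole [313.6 223. ] frametop [313.6 222.4] hook [305.1 217.7] ends [315.9 207.2] [311.2 235.4]
hole [312.8 222.1] frametop [312.8 221.5] hook [304.2 216.7] ends [315.3 206.4] [310.2 234.5]
324 [207, 189, 202, 170, 190, 201, 209, 202, 188, 330, 363, 382, 242, 263, 340, 356, 360, 345, 335, 346, 345, 345]
327 [347, 369, 349, 319, 313, 337, 341, 359, 270, 340, 394, 375, 216, 231, 336, 347, 356, 332, 330, 332, 347, 332]
330 [355, 353, 348, 342, 315, 343, 361, 355, 262, 296, 389, 399, 270, 227, 322, 340, 356, 331, 328, 330, 348, 340]
333 [339, 369, 342, 333, 323, 323, 339, 344, 337, 243, 330, 412, 373, 204, 322, 342, 341, 346, 325, 323, 352, 341]
336 [352, 354, 340, 338, 326, 328, 332, 354, 343, 242, 295, 387, 417, 231, 322, 339, 342, 34
[... 1157 characters left out ...]
12, 204, 200, 184, 194, 189, 233, 440, 309, 186, 183, 180, 176, 195, 206, 182, 207, 216, 201, 191, 193, 205, 208, 199, 191, 181, 198, 178, 125, 187, 204, 226, 266, 268, 303, 236, 194, 158, 193, 195, 204, 191, 174, 197]
plate 312 [213, 210, 209, 205, 185, 189, 209, 199, 179, 375, 454, 312, 269, 332, 401, 401, 491, 507, 325, 274, 246, 239, 214, 202, 281, 190, 148, 176, 174, 172, 104, 165, 193, 199, 202, 197, 201, 203, 200, 191, 334, 338, 351, 338, 320, 331]
plate 314 [222, 210, 195, 192, 191, 170, 180, 180, 199, 214, 194, 297, 238, 154, 160, 145, 166, 180, 185, 216, 210, 176, 184, 183, 212, 186, 192, 182, 208, 209, 109, 177, 215, 191, 204, 199, 204, 205, 200, 182, 320, 337, 343, 335, 321, 325]
```

servo_tool(series="0.015 0 0.001 0 0 0 0.8; 0.03 0 0.002 0 0 0 0.8; 0.038 0 0.002 0 0 0 0.8; 0.038 0 0.002 0 0 0 0.8; 0.038 0 0.002 0 0 0 0.8")

```text
clock: 12.5
position: [0.5123, -0.1223, -0.0]
ee_rot: [0.001, 0.756, 0.655, -0.001]
contact_force: [-1.0, 0.0, -0.5]
width: 0.0249
gripper_force: 59.3
```

servo_tool(series="0.004 0 0 0 0 0 0.8; 0.008 0 0 0 0 0 0.8; 0.012 0 0 0 0 0 0.8; 0.012 0 0 0 0 0 0.8; 0.012 0 0 0 0 0 0.8")

```text
clock: 13.0
position: [0.514, -0.1109, -0.0001]
ee_rot: [0.001, 0.756, 0.655, -0.001]
contact_force: [-0.6, 0.7, -0.8]
width: 0.0248
gripper_force: 59.3
```

servo_tool(series="0.004 0 0 0 0 0 0.8; 0.008 0 0 0 0 0 0.8; 0.01 0 0 0 0 0 0.8; 0.01 0 0 0 0 0 0.8; 0.01 0 0 0 0 0 0.8")

```text
clock: 13.5
position: [0.5154, -0.1009, -0.0001]
ee_rot: [0.001, 0.756, 0.655, -0.001]
contact_force: [0.4, -0.4, -0.5]
width: 0.025
gripper_force: 59.3
```

servo_tool(series="0.002 0 0 0 0 0 0.8; 0.004 0 0 0 0 0 0.8; 0.005 0 0 0 0 0 0.8; 0.005 0 0 0 0 0 0.8; 0.005 0 0 0 0 0 0.8")

```text
clock: 14.0
position: [0.5161, -0.0965, -0.0001]
ee_rot: [0.001, 0.756, 0.655, -0.001]
contact_force: [-1.1, -3.5, -2.7]
width: 0.0247
gripper_force: 59.3
```

servo_tool(series="0.002 0 0 0 0 0 0.8; 0.004 0 0 0 0 0 0.8; 0.005 0 0 0 0 0 0.8; 0.005 0 0 0 0 0 0.8; 0.005 0 0 0 0 0 0.8")

```text
clock: 14.5
position: [0.5165, -0.0917, -0.0005]
ee_rot: [0.001, 0.756, 0.655, -0.001]
contact_force: [-0.8, -4.1, -4.1]
width: 0.0249
gripper_force: 59.2
```

```bash
cat > lid.py <<'E'
from h import *
import sys
im=eyes.get_image('top')[:,:,::-1]; cv2.imwrite('pics/'+sys.argv[1],im)
a=cv2.imread('pics/top0.png').astype(int)[180:250,245:305]; b=im.astype(int)[180:250,245:305]
print('changed frac',(np.abs(a-b).sum(2)>80).mean())
print(manip.get_state()['position'],manip.get_state()['contact_force'],manip.get_state()['clock'])
E
python3 lid.py l1.png
```

```text
changed frac 0.005238095238095238
[ 5.16522287e-01 -9.17214273e-02 -4.26796396e-04] [-0.93904792 -4.93968853 -4.11808945] 14.55
```

servo_tool(series="0.001 0 0 0 0 0 0.8; 0.002 0 0 0 0 0 0.8; 0.003 0 0 0 0 0 0.8; 0.003 0 0 0 0 0 0.8; 0.003 0 0 0 0 0 0.8")

```text
clock: 15.05
position: [0.5167, -0.0887, -0.0004]
ee_rot: [0.001, 0.756, 0.655, -0.001]
contact_force: [-1.0, -4.0, -3.0]
width: 0.0249
gripper_force: 59.2
```

```bash
python3 lid.py l2.png
```

```text
changed frac 0.24595238095238095
[ 5.16736996e-01 -8.86374720e-02 -4.48638714e-04] [-0.21253157 -5.26826271 -4.28109969] 15.1
```

servo_tool(series="0.0005 0 0 0 0 0 0.8; 0.0005 0 0 0 0 0 0.8; 0.0005 0 0 0 0 0 0.8; 0.0005 0 0 0 0 0 0.8; 0.0005 0 0 0 0 0 0.8")

```text
clock: 15.6
position: [0.5168, -0.0884, -0.0004]
ee_rot: [0.001, 0.756, 0.655, -0.001]
contact_force: [-0.9, -5.5, -5.0]
width: 0.025
gripper_force: 59.2
```

servo_tool(series="-0.02 0 0 0 0 0 0.8; -0.04 0 0 0 0 0 0.8; -0.06 0 0 0 0 0 0.8; -0.08 0 0 0 0 0 0.8; -0.09 0 0 0 0 0 0.8")

```text
clock: 16.1
position: [0.5047, -0.1771, 0.0002]
ee_rot: [0.001, 0.757, 0.654, 0.0]
contact_force: [1.0, 0.0, -0.9]
width: 0.0252
gripper_force: 59.6
```

servo_tool(series="0 0 0 0 0 0 0.8; 0 0 -0.03 0 0 0 0.8; 0 0 -0.07 0 0 0 0.8; 0 0 -0.1 0 0 0 0.8; 0 0 -0.1 0 0 0 0.8")

```text
clock: 16.6
position: [0.5077, -0.1764, 0.1045]
ee_rot: [0.005, 0.756, 0.655, 0.002]
contact_force: [-0.1, -0.4, -0.8]
width: 0.0249
gripper_force: 59.7
```

```bash
python3 lid.py l3.png; python3 -c "
from h import *
goto([.37,.14,.13],0)
goto([.37,.32,.13],0)"
```

```text
changed frac 0.865
[ 0.50602568 -0.17578053  0.10217328] [ 0.26654502 -0.31887149 -1.99360234] 16.65
shift [ 0.2931 -0.1795 -0.0294] turn [ 0.3 -0.1 81.8] at [ 0.506  -0.1758  0.1022] t 16.65
shift [ 0.4713 -0.2052 -0.0299] turn [ 0.3 -0.1 81.8] at [ 0.506  -0.1758  0.1022] t 16.65
```

The lid has sprung open (87% of its patch in the top view changed). Now I'll return the dowel to the mat by a path that stays clear of the raised lid.

```bash
python3 -c "
from h import *
goto([.33,.05,.14],60); after(60,np.array([.36,.325,.14])-[.33,.05,.14])"
```

```text
shift [ 0.1983 -0.2062 -0.0393] turn [ 0.3  0.1 21.8] at [ 0.506  -0.1758  0.1022] t 16.65
then [ 0.2532 -0.1115  0.    ]
```

servo_tool(series="0.198 -0.206 -0.039 0.3 0 21.8 0.8; 0.198 -0.206 -0.039 0.3 0 21.8 0.8; 0.198 -0.206 -0.039 0.3 0 21.8 0.8; 0.198 -0.206 -0.039 0.3 0 21.8 0.8; 0.198 -0.206 -0.039 0.3 0 21.8 0.8")

```text
clock: 17.15
position: [0.3491, 0.0212, 0.1321]
ee_rot: [-0.003, 0.866, 0.499, -0.003]
contact_force: [0.7, -0.3, 0.3]
width: 0.025
gripper_force: 59.7
```

servo_tool(series="0.253 -0.112 0 0 0 0 0.8; 0.253 -0.112 0 0 0 0 0.8; 0.253 -0.112 0 0 0 0 0.8; 0.253 -0.112 0 0 0 0 0.8; 0.253 -0.112 0 0 0 0 0.8")

```text
clock: 17.65
position: [0.3768, 0.2698, 0.1318]
ee_rot: [-0.001, 0.866, 0.5, -0.004]
contact_force: [0.6, -1.0, 0.3]
width: 0.0249
gripper_force: 59.7
```

```bash
python3 -c "
from h import *
eyes.camera_info('top')
goto([.36,.325,-.0285],60); s=manip.get_state();print(s['qpos'].round(2),s['qd'].round(2))"
```

```text
shift [ 0.0402 -0.0411  0.1604] turn [-0.4  0.3  0. ] at [0.3768 0.2698 0.1318] t 17.65
[0.47 0.16 1.83 0.   1.15 0.99] [ 0.96  0.48 -0.6  -0.01  0.1   0.96]
```

servo_tool(series="0.03 -0.035 0.05 0 0 0 0.8; 0.03 -0.035 0.09 0 0 0 0.8; 0.03 -0.035 0.12 0 0 0 0.8; 0.03 -0.035 0.13 0 0 0 0.8; 0.03 -0.035 0.13 0 0 0 0.8")

```text
clock: 18.15
position: [0.3607, 0.3101, 0.0014]
ee_rot: [-0.001, 0.866, 0.5, -0.005]
contact_force: [-0.3, 0.3, 0.4]
width: 0.025
gripper_force: 59.7
```

servo_tool(series="0 0 0 0 0 0 0.8; 0 0 0 0 0 0 0.8")

```text
clock: 18.35
position: [0.3646, 0.3116, 0.005]
ee_rot: [-0.001, 0.866, 0.499, -0.0]
contact_force: [-0.3, 0.0, -1.0]
width: 0.0249
gripper_force: 59.7
```

```bash
python3 -c "
from h import *
goto([.36,.325,-.0285],60)"
```

```text
shift [ 0.0092 -0.0106  0.0335] turn [-0.1 -0.  -0.1] at [0.3646 0.3116 0.005 ] t 18.35
```

servo_tool(series="0.005 -0.006 0.015 0 0 0 0.8; 0.005 -0.006 0.026 0 0 0 0.8; 0.005 -0.006 0.031 0 0 0 0.8; 0.005 -0.006 0.033 0 0 0 0.8; 0.005 -0.006 0.033 0 0 0 0.8")

```text
clock: 18.85
position: [0.3603, 0.318, -0.029]
ee_rot: [-0.001, 0.866, 0.5, -0.002]
contact_force: [-1.0, -0.9, 1.9]
width: 0.0247
gripper_force: 60.0
```

servo_tool(series="0 0 0 0 0 0 0.8; 0 0 0 0 0 0 0.6; 0 0 0 0 0 0 0.4; 0 0 0 0 0 0 0.3; 0 0 0 0 0 0 0.3")

```text
clock: 19.35
position: [0.3604, 0.3184, -0.0296]
ee_rot: [-0.001, 0.866, 0.5, -0.002]
contact_force: [-0.6, -0.6, 0.5]
width: 0.0595
gripper_force: 0.0
```

servo_tool(series="0 0 -0.03 0 0 0 0.3; 0 0 -0.07 0 0 0 0.2; 0 0 -0.12 0 0 0 0; 0 0 -0.17 0 0 0 0; 0 0 -0.2 0 0 0 0")

```text
clock: 19.85
position: [0.3625, 0.3193, 0.1744]
ee_rot: [-0.001, 0.866, 0.5, 0.001]
contact_force: [0.5, 0.6, 0.3]
width: 0.0858
gripper_force: 0.0
```

```bash
python3 -c "
from h import *
im=eyes.get_image('wrist')[:,:,::-1]; cv2.imwrite('pics/w7.png',im)
goto([.44,-.20,.15],0); s=manip.get_state(); print(s['qpos'].round(2))"
```

```text
shift [-0.4136  0.3257  0.0249] turn [-0.2 -0.6 60. ] at [0.3647 0.3208 0.1781] t 19.9
[0.58 0.15 1.73 0.   1.26 1.1 ]
```

Run:
```python
from h import *
im=eyes.get_image('top')[:,:,::-1]; cv2.imwrite('pics/t7.png',im); a=cv2.imread('pics/top0.png').astype(int)
d=np.abs(im.astype(int)-a).sum(2)>110
for n,(x0,x1,y0,y1) in dict(a=(343,364,185,222),b=(340,358,220,252),c=(370,392,252,290),ctl=(405,445,200,255),mid=(330,400,180,300)).items(): print(n,d[y0:y1,x0:x1].mean().round(3))
goto([.50,-.0945,.10],1.7)
after(1.7,[0,0,-.13])
```

```text
a 0.0
b 0.0
c 0.0
ctl 0.0
mid 0.048
shift [-0.2918  0.3252  0.0735] turn [-0.2 -0.4 58.3] at [0.3641 0.3204 0.1753] t 19.95
then [0.   0.   0.13]
```

servo_tool(series="-0.05 0.005 0 0 0 0 0; -0.1 0.025 0 0 0 8 0; -0.15 0.05 0 0 0 16 0; -0.19 0.07 0 0 0 24 0; -0.19 0.07 0 0 0 32 0")

```text
clock: 20.45
position: [0.3247, 0.114, 0.1693]
ee_rot: [0.001, 0.972, 0.236, -0.004]
contact_force: [-0.5, 0.4, -0.5]
width: 0.0854
gripper_force: 0.0
```

Run:
```python
from h import *
goto([.50,-.0945,.10],1.7)
```

```text
shift [0.0609 0.2657 0.0686] turn [ 0.1  0.5 25.6] at [0.3247 0.114  0.1693] t 20.45
```

servo_tool(series="0.06 0.265 0.02 0 0 26 0; 0.06 0.265 0.03 0 0 26 0; 0.06 0.265 0.04 0 0 26 0; 0.06 0.265 0.06 0 0 26 0; 0.06 0.265 0.068 0 0 26 0")

```text
clock: 20.95
position: [0.4851, -0.0662, 0.1139]
ee_rot: [-0.0, 1.0, 0.017, -0.002]
contact_force: [0.8, 0.1, -0.6]
width: 0.0851
gripper_force: 0.0
```

servo_tool(series="0 0 0 0 0 0 0; 0 0 0 0 0 0 0; 0 0 0 0 0 0 0")

```text
clock: 21.25
position: [0.4827, -0.0634, 0.1146]
ee_rot: [-0.001, 1.0, 0.017, -0.003]
contact_force: [-0.1, 0.0, -0.2]
width: 0.0857
gripper_force: 0.0
```

Run:
```python
from h import *
goto([.50,-.0945,-.03],1.7)
```

```text
shift [0.0172 0.0318 0.1444] turn [-0.1  0.4  0.3] at [ 0.4827 -0.0634  0.1146] t 21.25
```

servo_tool(series="0.017 0.032 0.02 0 0 0.3 0; 0.017 0.032 0.065 0 0 0.3 0; 0.017 0.032 0.105 0 0 0.3 0; 0.017 0.032 0.135 0 0 0.3 0; 0.017 0.032 0.144 0 0 0.3 0")

```text
clock: 21.75
position: [0.4985, -0.0936, -0.0308]
ee_rot: [-0.001, 1.0, 0.015, -0.005]
contact_force: [-0.5, 0.1, 0.4]
width: 0.0859
gripper_force: 0.0
```

servo_tool(series="0 0 0 0 0 0 0.3; 0 0 0 0 0 0 0.6; 0 0 0 0 0 0 0.8; 0 0 0 0 0 0 0.9; 0 0 0 0 0 0 0.9")

```text
clock: 22.25
position: [0.5028, -0.0961, -0.0273]
ee_rot: [0.0, 1.0, 0.015, -0.001]
contact_force: [-0.2, 1.3, 3.7]
width: 0.0186
gripper_force: 59.2
```

servo_tool(series="0 0 0 0 0 0 0.9; 0 0 -0.03 0 0 0 0.9; 0 0 -0.08 0 0 0 0.9; 0 0 -0.13 0 0 0 0.9; 0 0 -0.14 0 0 0 0.9")

```text
clock: 22.75
position: [0.5064, -0.0972, 0.1174]
ee_rot: [0.002, 1.0, 0.015, 0.004]
contact_force: [0.3, -0.7, 0.1]
width: 0.0186
gripper_force: 58.8
```

```bash
cat > bay.py <<'E'
from h import *
import sys
C=np.array([.5509,.1450]); TH=-.1493
x,y,z=map(float,sys.argv[1:4]); yaw=float(sys.argv[4]) if len(sys.argv)>4 else np.degrees(TH)
p=R.from_euler('z',TH).apply([x,y,0])+[*C,z]; print(p.round(4)); goto(p,yaw)
E
python3 bay.py -.045 -.04 .11
```

```text
[0.5005 0.1121 0.11  ]
shift [ 1.000e-04 -2.094e-01  6.500e-03] turn [ 0.2 -0.4 10.2] at [ 0.5064 -0.0972  0.1174] t 22.75
```

servo_tool(series="0 -0.05 0.002 0 0 5 0.9; 0 -0.1 0.004 0 0 10 0.9; 0 -0.15 0.006 0 0 10 0.9; 0 -0.195 0.006 0 0 10 0.9; 0 -0.209 0.006 0 0 10 0.9")

```text
clock: 23.25
position: [0.495, 0.1168, 0.1049]
ee_rot: [-0.001, 0.997, -0.071, -0.003]
contact_force: [0.7, -1.2, -0.6]
width: 0.0181
gripper_force: 59.0
```

servo_tool(series="0 0 0 0 0 0 0.9; 0 0 0 0 0 0 0.9; 0 0 0 0 0 0 0.9")

```text
clock: 23.55
position: [0.4962, 0.1116, 0.105]
ee_rot: [0.001, 0.997, -0.073, -0.002]
contact_force: [0.0, -0.0, -0.4]
width: 0.0187
gripper_force: 59.0
```

```bash
python3 bay.py -.045 -.04 0.002
```

```text
[0.5005 0.1121 0.002 ]
shift [ 0.0046 -0.0013  0.103 ] turn [0.1 0.3 0.1] at [0.4962 0.1116 0.105 ] t 23.55
```

servo_tool(series="0.004 -0.001 0.045 0 0 0 0.9; 0.004 -0.001 0.08 0 0 0 0.9; 0.004 -0.001 0.1 0 0 0 0.9; 0.004 -0.001 0.107 0 0 0 0.9; 0.004 -0.001 0.107 0 0 0 0.9")

```text
clock: 24.05
position: [0.4996, 0.1121, -0.0018]
ee_rot: [0.001, 0.997, -0.074, -0.003]
contact_force: [-0.5, 0.1, -0.5]
width: 0.0184
gripper_force: 59.4
```

servo_tool(series="0 0 0 0 0 0 0.9; 0 0 0 0 0 0 0.7; 0 0 0 0 0 0 0.6; 0 0 0 0 0 0 0.55; 0 0 0 0 0 0 0.55")

```text
clock: 24.55
position: [0.5016, 0.1157, -0.0006]
ee_rot: [-0.002, 0.997, -0.074, -0.0]
contact_force: [0.8, 7.7, 3.8]
width: 0.0384
gripper_force: 3.5
```

servo_tool(series="0 0 -0.03 0 0 0 0.55; 0 0 -0.08 0 0 0 0.5; 0 0 -0.12 0 0 0 0.3; 0 0 -0.14 0 0 0 0; 0 0 -0.14 0 0 0 0")

```text
clock: 25.05
position: [0.5032, 0.1137, 0.142]
ee_rot: [-0.0, 0.997, -0.073, 0.002]
contact_force: [0.2, 0.4, 0.4]
width: 0.0839
gripper_force: 0.0
```

```bash
cat > chk.py <<'E'
from h import *
import sys
im=eyes.get_image('top')[:,:,::-1]; cv2.imwrite('pics/'+sys.argv[1],im); a=cv2.imread('pics/top0.png').astype(int)
d=np.abs(im.astype(int)-a).sum(2)>110
for n,(x0,x1,y0,y1) in dict(a=(343,364,185,222),b=(340,358,220,252),c=(370,392,252,290)).items(): print(n,d[y0:y1,x0:x1].mean().round(3))
E
python3 chk.py t8.png; python3 -c "
from h import *
goto([.603,-.1095,.10],-5)"
```

```text
a 0.306
b 0.474
c 0.554
shift [0.1327 0.206  0.0397] turn [-0.   0.  -3.3] at [0.5016 0.1135 0.1398] t 25.1
```

servo_tool(series="0.03 0.05 0 0 0 -3 0; 0.06 0.09 0 0 0 -3 0; 0.09 0.13 0.01 0 0 -3 0; 0.12 0.17 0.02 0 0 -3 0; 0.133 0.206 0.04 0 0 -3 0")

```text
clock: 25.6
position: [0.6034, -0.1094, 0.0977]
ee_rot: [0.0, 0.999, -0.046, -0.001]
contact_force: [1.8, 0.0, 0.0]
width: 0.0856
gripper_force: 0.0
```

servo_tool(series="0 0 0 0 0 0 0; 0 0 0 0 0 0 0; 0 0 0 0 0 0 0")

```text
clock: 25.9
position: [0.6003, -0.1061, 0.0979]
ee_rot: [-0.0, 0.999, -0.046, -0.003]
contact_force: [-0.4, -0.5, 0.4]
width: 0.0854
gripper_force: 0.0
```

```bash
python3 -c "
from h import *
goto([.603,-.1095,-.028],-5)
c=eyes.camera_info('wrist')
im=eyes.get_image('wrist')[:,:,::-1]; cv2.imwrite('pics/w9.png',im)
print([proj('wrist',p,c).round() for p in ([.603,-.1095,.015],[.645,-.1135,.01],[.552,-.106,.01])])
b,g,r=[im[...,k].astype(int) for k in range(3)]
m=((r-b<25)&(r>60)&(np.abs(r-g)<20)).astype(np.uint8); m[330:]=0
n,l,st,ce=cv2.connectedComponentsWithStats(m); print([(st[i].tolist(),ce[i].round().tolist()) for i in range(1,n) if 400<st[i][4]<20000])
"
```

```text
shift [0.0039 0.0032 0.1258] turn [-0.   0.4 -0.3] at [ 0.6003 -0.1061  0.0979] t 25.9
[array([325., 223.]), array([325., 164.]), array([326., 284.])]
[([472, 0, 138, 91, 9610], [544.0, 41.0]), ([615, 95, 25, 75, 1456], [629.0, 131.0]), ([308, 167, 28, 114, 1907], [322.0, 224.0]), ([552, 233, 88, 97, 5119], [590.0, 278.0]), ([91, 259, 90, 71, 4035], [143.0, 293.0])]
```

servo_tool(series="0.004 0.002 0.04 0 0 0 0; 0.004 0.002 0.08 0 0 0 0; 0.004 0.002 0.11 0 0 0 0; 0.004 0.002 0.124 0 0 0 0; 0.004 0.002 0.125 0 0 0 0")

```text
clock: 26.45
position: [0.6032, -0.108, -0.0274]
ee_rot: [-0.0, 0.999, -0.046, -0.004]
contact_force: [0.1, -0.8, 0.5]
width: 0.0854
gripper_force: 0.0
```

servo_tool(series="0 0 0 0 0 0 0.3; 0 0 0 0 0 0 0.6; 0 0 0 0 0 0 0.8; 0 0 0 0 0 0 0.9; 0 0 0 0 0 0 0.9")

```text
clock: 26.95
position: [0.6055, -0.1099, -0.025]
ee_rot: [0.0, 0.999, -0.047, -0.001]
contact_force: [-0.1, -0.1, 0.9]
width: 0.0178
gripper_force: 59.9
```

servo_tool(series="0 0 0 0 0 0 0.9; 0 0 -0.03 0 0 0 0.9; 0 0 -0.08 0 0 0 0.9; 0 0 -0.13 0 0 0 0.9; 0 0 -0.145 0 0 0 0.9")

```text
clock: 27.45
position: [0.6085, -0.1106, 0.1246]
ee_rot: [0.001, 0.999, -0.046, 0.002]
contact_force: [0.8, 0.4, -0.7]
width: 0.0181
gripper_force: 59.8
```

```bash
python3 bay.py .06 0 .11
```

```text
[0.6102 0.1361 0.11  ]
shift [-0.0212 -0.2458  0.0138] turn [ 0.1 -0.3  3.2] at [ 0.6085 -0.1106  0.1246] t 27.45
```

servo_tool(series="0 -0.05 0.002 0 0 3 0.9; -0.005 -0.1 0.004 0 0 3 0.9; -0.01 -0.15 0.006 0 0 3.3 0.9; -0.02 -0.2 0.01 0 0 3.3 0.9; -0.021 -0.243 0.014 0 0 3.3 0.9")

```text
clock: 27.95
position: [0.6052, 0.1364, 0.1044]
ee_rot: [0.0, 0.997, -0.075, -0.003]
contact_force: [0.9, -0.9, -1.8]
width: 0.0183
gripper_force: 59.7
```

servo_tool(series="0 0 0 0 0 0 0.9; 0 0 0 0 0 0 0.9; 0 0 0 0 0 0 0.9")

```text
clock: 28.25
position: [0.6067, 0.1332, 0.1045]
ee_rot: [0.001, 0.997, -0.075, -0.003]
contact_force: [0.1, -0.3, 0.4]
width: 0.0181
gripper_force: 59.7
```

```bash
python3 bay.py .06 0 -0.001
```

```text
[ 0.6102  0.1361 -0.001 ]
shift [ 0.0036 -0.0035  0.1055] turn [ 0.1  0.3 -0.1] at [0.6067 0.1332 0.1045] t 28.25
```

servo_tool(series="0.003 -0.003 0.045 0 0 0 0.9; 0.003 -0.003 0.08 0 0 0 0.9; 0.003 -0.003 0.098 0 0 0 0.9; 0.003 -0.003 0.105 0 0 0 0.9; 0.003 -0.003 0.105 0 0 0 0.9")

```text
clock: 28.75
position: [0.6095, 0.1353, -0.001]
ee_rot: [0.0, 0.997, -0.076, -0.003]
contact_force: [0.2, -0.1, -1.0]
width: 0.018
gripper_force: 59.7
```

servo_tool(series="0 0 0 0 0 0 0.9; 0 0 0 0 0 0 0.7; 0 0 0 0 0 0 0.65; 0 0 0 0 0 0 0.6; 0 0 0 0 0 0 0.6")

```text
clock: 29.25
position: [0.6101, 0.137, 0.0003]
ee_rot: [0.0, 0.997, -0.075, -0.002]
contact_force: [-0.4, 0.8, 0.2]
width: 0.0339
gripper_force: 0.0
```

servo_tool(series="0 0 -0.03 0 0 0 0.6; 0 0 -0.08 0 0 0 0.6; 0 0 -0.12 0 0 0 0.3; 0 0 -0.14 0 0 0 0; 0 0 -0.14 0 0 0 0")

```text
clock: 29.75
position: [0.613, 0.1373, 0.144]
ee_rot: [-0.001, 0.997, -0.075, 0.002]
contact_force: [0.6, 0.7, 0.4]
width: 0.0761
gripper_force: 0.0
```

```bash
python3 chk.py t10.png; python3 -c "
from h import *
goto([.3915,-.202,.10],2)"
```

```text
a 0.421
b 0.408
c 0.702
shift [-0.1665  0.3682  0.0415] turn [ -0.    0.1 -10.6] at [0.6113 0.1371 0.1414] t 29.8
```

servo_tool(series="-0.1665 0.368 0.005 0 0 -10.6 0; -0.1665 0.368 0.005 0 0 -10.6 0; -0.1665 0.368 0.005 0 0 -10.6 0; -0.1665 0.368 0.005 0 0 -10.6 0; -0.1665 0.368 0.005 0 0 -10.6 0")

```text
clock: 30.3
position: [0.4717, -0.0737, 0.1353]
ee_rot: [-0.0, 1.0, 0.018, -0.004]
contact_force: [-0.0, -0.7, 0.2]
width: 0.0855
gripper_force: 0.0
```

```bash
python3 -c "
from h import *
goto([.3915,-.202,.10],2)"
```

```text
shift [-0.0843  0.1254  0.0359] turn [-0.1  0.5  0. ] at [ 0.4717 -0.0737  0.1353] t 30.3
```

servo_tool(series="-0.03 0.04 0.01 0 0 0 0; -0.06 0.08 0.02 0 0 0 0; -0.08 0.12 0.036 0 0 0 0; -0.08 0.12 0.036 0 0 0 0; -0.08 0.12 0.036 0 0 0 0")

```text
clock: 30.8
position: [0.3967, -0.1954, 0.1]
ee_rot: [-0.001, 1.0, 0.015, -0.004]
contact_force: [-0.6, -0.2, 0.7]
width: 0.0858
gripper_force: 0.0
```

```bash
python3 -c "
from h import *
goto([.3915,-.202,-.028],2)
c=eyes.camera_info('wrist')
im=eyes.get_image('wrist')[:,:,::-1]; cv2.imwrite('pics/w11.png',im)
print([proj('wrist',p,c).round() for p in ([.3915,-.202,.015],[.433,-.2005,.01],[.343,-.2036,.01])])
b,g,r=[im[...,k].astype(int) for k in range(3)]
m=((r-b<25)&(r>60)&(np.abs(r-g)<20)).astype(np.uint8); m[330:]=0
n,l,st,ce=cv2.connectedComponentsWithStats(m); print([(st[i].tolist(),ce[i].round().tolist()) for i in range(1,n) if 400<st[i][4]<20000])
"
```

```text
shift [-0.0044  0.0068  0.128 ] turn [-0.2  0.4 -0.2] at [ 0.3967 -0.1954  0.1   ] t 30.8
[array([330., 233.]), array([330., 175.]), array([329., 289.])]
[([0, 0, 78, 116, 6259], [36.0, 58.0]), ([443, 0, 123, 176, 12025], [493.0, 88.0]), ([616, 21, 24, 155, 1848], [633.0, 108.0]), ([161, 155, 52, 128, 1533], [185.0, 217.0]), ([314, 177, 27, 112, 1849], [326.0, 233.0]), ([549, 249, 28, 81, 451], [563.0, 287.0])]
```

servo_tool(series="-0.004 0.005 0.04 0 0 0 0; -0.004 0.005 0.08 0 0 0 0; -0.004 0.005 0.11 0 0 0 0; -0.004 0.005 0.126 0 0 0 0; -0.004 0.005 0.127 0 0 0 0")

```text
clock: 31.35
position: [0.393, -0.1979, -0.0274]
ee_rot: [-0.002, 1.0, 0.019, -0.004]
contact_force: [-0.6, 0.5, 0.1]
width: 0.0854
gripper_force: 0.0
```

servo_tool(series="0 0 0 0 0 0 0.3; 0 0 0 0 0 0 0.6; 0 0 0 0 0 0 0.8; 0 0 0 0 0 0 0.9; 0 0 0 0 0 0 0.9")

```text
clock: 31.85
position: [0.3945, -0.2011, -0.0244]
ee_rot: [0.0, 1.0, 0.017, -0.002]
contact_force: [0.5, 1.0, 4.5]
width: 0.0184
gripper_force: 58.9
```

servo_tool(series="0 0 0 0 0 0 0.9; 0 0 -0.03 0 0 0 0.9; 0 0 -0.08 0 0 0 0.9; 0 0 -0.13 0 0 0 0.9; 0 0 -0.15 0 0 0 0.9")

```text
clock: 32.35
position: [0.3969, -0.2024, 0.1295]
ee_rot: [0.003, 1.0, 0.017, 0.001]
contact_force: [1.0, 0.2, 0.1]
width: 0.0185
gripper_force: 59.0
```

```bash
python3 bay.py -.045 .022 .12
```

```text
[0.5097 0.1734 0.12  ]
shift [ 0.1256 -0.3718  0.0078] turn [ 0.3 -0.2 10.5] at [ 0.3969 -0.2024  0.1295] t 32.35
```

servo_tool(series="0.126 -0.372 0.004 0 0 10.5 0.9; 0.126 -0.372 0.004 0 0 10.5 0.9; 0.126 -0.372 0.004 0 0 10.5 0.9; 0.126 -0.372 0.004 0 0 10.5 0.9; 0.126 -0.372 0.004 0 0 10.5 0.9")

```text
clock: 32.85
position: [0.4647, 0.033, 0.1222]
ee_rot: [0.0, 0.997, -0.075, -0.002]
contact_force: [0.2, 0.3, -0.8]
width: 0.0186
gripper_force: 59.0
```

servo_tool(series="0 0 0 0 0 0 0.9; 0 0 0 0 0 0 0.9; 0 0 0 0 0 0 0.9")

```text
clock: 33.15
position: [0.4641, 0.0305, 0.1218]
ee_rot: [0.001, 0.997, -0.075, -0.003]
contact_force: [-0.3, -0.2, -1.6]
width: 0.0183
gripper_force: 59.2
```

```bash
python3 bay.py -.045 .022 .11
```

```text
[0.5097 0.1734 0.11  ]
shift [ 0.0239 -0.1481  0.0115] turn [0.1 0.3 0. ] at [0.4641 0.0305 0.1218] t 33.15
```

servo_tool(series="0.024 -0.05 0.005 0 0 0 0.9; 0.024 -0.1 0.01 0 0 0 0.9; 0.024 -0.14 0.01 0 0 0 0.9; 0.024 -0.147 0.04 0 0 0 0.9; 0.024 -0.147 0.07 0 0 0 0.9")

```text
clock: 33.65
position: [0.5114, 0.1732, 0.0517]
ee_rot: [-0.0, 0.997, -0.075, -0.001]
contact_force: [0.6, -1.1, -0.7]
width: 0.0181
gripper_force: 59.3
```

```bash
python3 bay.py -.045 .022 0
```

```text
[0.5097 0.1734 0.    ]
shift [-0.0017 -0.      0.0517] turn [-0.   0.1  0. ] at [0.5114 0.1732 0.0517] t 33.65
```

servo_tool(series="0 0 0.02 0 0 0 0.9; 0 0 0.038 0 0 0 0.9; 0 0 0.048 0 0 0 0.9; 0 0 0.051 0 0 0 0.9; 0 0 0.051 0 0 0 0.9")

```text
clock: 34.15
position: [0.5099, 0.1721, 0.0007]
ee_rot: [0.0, 0.997, -0.075, -0.002]
contact_force: [0.9, -0.4, 0.1]
width: 0.0183
gripper_force: 59.3
```

servo_tool(series="0 0 0 0 0 0 0.9; 0 0 0 0 0 0 0.7; 0 0 0 0 0 0 0.65; 0 0 0 0 0 0 0.6; 0 0 0 0 0 0 0.6")

```text
clock: 34.65
position: [0.5097, 0.1732, 0.0009]
ee_rot: [0.0, 0.997, -0.074, -0.002]
contact_force: [-0.6, 0.9, 0.5]
width: 0.0343
gripper_force: 0.0
```

servo_tool(series="0 0 -0.03 0 0 0 0.6; 0 0 -0.08 0 0 0 0.6; 0 0 -0.12 0 0 0 0.6; 0.01 0.05 -0.15 0 0 0 0.8; 0.02 0.1 -0.17 0 0 0 1")

```text
clock: 35.15
position: [0.5156, 0.0843, 0.1678]
ee_rot: [-0.0, 0.997, -0.072, -0.0]
contact_force: [1.9, -0.3, -0.4]
width: 0.0058
gripper_force: 0.0
```

```bash
python3 -c "
from h import *
goto([.50,-.02,.2],-8.5)"
```

```text
shift [-0.0004  0.1054 -0.0322] turn [-0.   0.   0.2] at [0.5156 0.0843 0.1678] t 35.15
```

All three plugs have been picked and released. I'll rise and check the bay.

servo_tool(series="-0.03 0 -0.05 0 0 0 1; -0.06 0 -0.1 0 0 0 1; -0.07 0 -0.135 0 0 0 1; -0.07 0 -0.135 0 0 0 1; -0.07 0 -0.135 0 0 0 1")

```text
clock: 35.65
position: [0.4464, 0.0945, 0.3022]
ee_rot: [-0.0, 0.997, -0.074, -0.0]
contact_force: [-0.5, -0.5, -0.8]
width: -0.0001
gripper_force: 0.0
```

```bash
python3 - <<'E'
from h import *
import subprocess
a=eyes.get_image('wrist')[:,:,::-1]; t=eyes.get_image('top')[:,:,::-1]; s=eyes.get_image('side')[:,:,::-1]
for n,i in zip('wts',(a,t,s)): cv2.imwrite(f'pics/{n}12.png',i)
o=np.vstack([cv2.resize(s[130:310,240:460],(366,300)),cv2.resize(t[150:330,180:400],(366,300))])
cv2.imwrite('pics/m12.png',np.hstack([cv2.resize(a[:,140:487],(434,600)),o]))
E
python3 bay.py -.065 .17 .30
```

```text
[0.5119 0.3228 0.3   ]
shift [ 0.0318 -0.2357 -0.0017] turn [0.1 0.4 0. ] at [0.4455 0.0944 0.2989] t 35.8
```

View pics/m12.png

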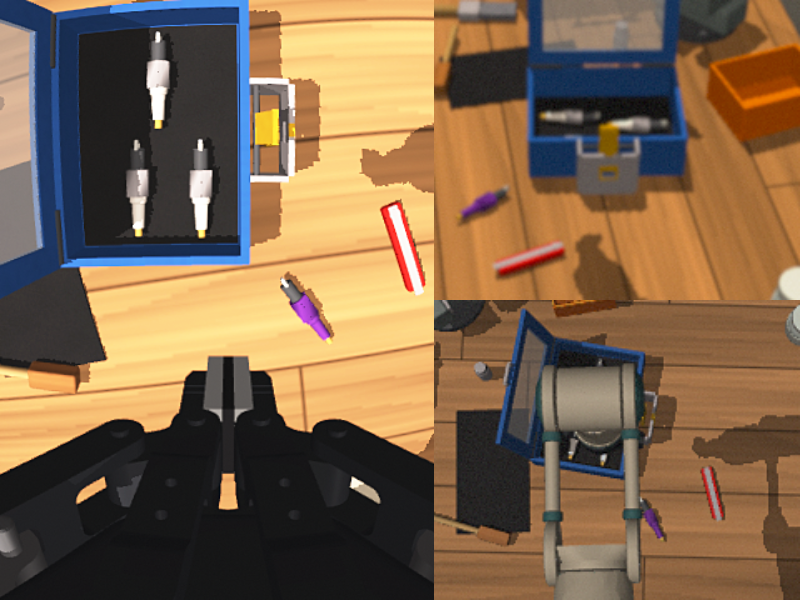

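The wrist panel shows all three plugs lying in the bay, at (157,80), (138,188) and (201,188). The dowel has been knocked: its handle, at (55,377), is now at or off the mat's near edge, and I'll fix that later. Next is the lid.

servo_tool(series="0.01 -0.05 0 0 0 0 1; 0.02 -0.1 0 0 0 0 1; 0.03 -0.15 0 0 0 0 1; 0.032 -0.2 0 0 0 0 1; 0.032 -0.236 0 0 0 0 1")

```text
clock: 36.3
position: [0.513, 0.3257, 0.297]
ee_rot: [0.001, 0.997, -0.074, -0.004]
contact_force: [-0.0, -0.5, -0.9]
width: -0.0001
gripper_force: 0.0
```

servo_tool(series="0 0 0.03 0 0 0 1; 0 0 0.06 0 0 0 1; 0 0 0.085 0 0 0 1; 0 0 0.093 0 0 0 1; 0 0 0.093 0 0 0 1")

```text
clock: 36.8
position: [0.5113, 0.3225, 0.2045]
ee_rot: [0.002, 0.997, -0.074, -0.005]
contact_force: [0.6, 0.5, 1.2]
width: 0.0001
gripper_force: 0.0
```

Run:
```python
from h import *
C=np.array([.5509,.1450]); TH=-.1493
s=manip.get_state(); p=R.from_euler('z',-TH).apply(s['position']-[*C,0]); print('cleaner-frame TCP',p.round(4),s['clock'],s['contact_force'])
r=.145
for d in range(105,-1,-7):
    f=np.radians(d); y=.088-r*np.cos(f)+.024*np.sin(f); z=.079+r*np.sin(f)+.004*np.cos(f)-.028
    print(d,'abs',round(y,3),round(z,3),'tool dy dz',round(-(y-p[1]),3),round(-(z-p[2]),3))
```

```text
cleaner-frame TCP [-0.0656  0.1696  0.2045] 36.8 [0.57787863 0.53497658 1.21238957]
105 abs 0.149 0.19 tool dy dz 0.021 0.014
98 abs 0.132 0.194 tool dy dz 0.038 0.01
91 abs 0.115 0.196 tool dy dz 0.055 0.009
84 abs 0.097 0.196 tool dy dz 0.073 0.009
77 abs 0.079 0.193 tool dy dz 0.091 0.011
70 abs 0.061 0.189 tool dy dz 0.109 0.016
63 abs 0.044 0.182 tool dy dz 0.126 0.022
56 abs 0.027 0.173 tool dy dz 0.143 0.031
49 abs 0.011 0.163 tool dy dz 0.159 0.041
42 abs -0.004 0.151 tool dy dz 0.173 0.053
35 abs -0.017 0.137 tool dy dz 0.187 0.067
28 abs -0.029 0.123 tool dy dz 0.198 0.082
21 abs -0.039 0.107 tool dy dz 0.208 0.098
14 abs -0.047 0.09 tool dy dz 0.216 0.115
7 abs -0.053 0.073 tool dy dz 0.223 0.132
0 abs -0.057 0.055 tool dy dz 0.227 0.149
```

servo_tool(series="0 0.021 0.005 0 0 0 1; 0 0.038 0.01 0 0 0 1; 0 0.055 0.009 0 0 0 1; 0 0.073 0.009 0 0 0 1; 0 0.091 0.011 0 0 0 1")

```text
clock: 37.3
position: [0.4995, 0.2323, 0.1975]
ee_rot: [-0.001, 0.997, -0.074, -0.001]
contact_force: [1.4, 2.0, -0.1]
width: 0.0004
gripper_force: 1.0
```

servo_tool(series="0 0.018 0.005 0 0 0 1; 0 0.035 0.011 0 0 0 1; 0 0.043 0.015 0 0 0 1; 0 0.052 0.02 0 0 0 1; 0 0.052 0.02 0 0 0 1")

```text
clock: 37.8
position: [0.4899, 0.1803, 0.1753]
ee_rot: [0.001, 0.997, -0.075, -0.004]
contact_force: [-0.0, 0.6, 0.8]
width: -0.0001
gripper_force: 0.4
```

Run:
```python
from h import *
C=np.array([.5509,.1450]); TH=-.1493
s=manip.get_state(); p=R.from_euler('z',-TH).apply(s['position']-[*C,0]); print('cleaner-frame TCP',p.round(4),s['clock'],s['contact_force'])
T=eyes.camera_info('side'); im=eyes.get_image('side')[:,:,::-1]; cv2.imwrite('pics/s13.png',im)
```

```text
cleaner-frame TCP [-0.0656  0.0258  0.1753] 37.8 [-0.04818572  0.64649335  0.79037903]
```

servo_tool(series="0 0.016 0.01 0 0 0 1; 0 0.031 0.022 0 0 0 1; 0 0.044 0.036 0 0 0 1; 0 0.056 0.05 0 0 0 1; 0 0.066 0.066 0 0 0 1")

```text
clock: 38.35
position: [0.4817, 0.1174, 0.1104]
ee_rot: [-0.001, 0.997, -0.074, -0.001]
contact_force: [1.5, 2.5, 1.9]
width: -0.0003
gripper_force: 1.5
```

servo_tool(series="0 0.004 0.008 0 0 0 1; 0 0.008 0.017 0 0 0 1; 0 0.011 0.025 0 0 0 1; 0 0.014 0.034 0 0 0 1; 0 0.015 0.037 0 0 0 1")

```text
clock: 38.85
position: [0.4781, 0.1013, 0.0726]
ee_rot: [0.0, 0.997, -0.074, -0.003]
contact_force: [0.4, 2.0, 1.6]
width: 0.0001
gripper_force: 1.0
```

```bash
cat > cf.py <<'E'
from h import *
C=np.array([.5509,.1450]); TH=-.1493
s=manip.get_state(); p=R.from_euler('z',-TH).apply(s['position']-[*C,0]); print('cleaner-frame TCP',p.round(4),s['clock'],s['contact_force'])
E
python3 cf.py
```

```text
cleaner-frame TCP [-0.0655 -0.0541  0.0726] 38.85 [0.40072461 1.98698091 1.58763522]
```

Continue pressing down in small steps, watching the force.

servo_tool(series="0 0.002 0.004 0 0 0 1; 0 0.002 0.008 0 0 0 1; 0 0.003 0.012 0 0 0 1; 0 0.003 0.014 0 0 0 1; 0 0.003 0.014 0 0 0 1")

```text
clock: 39.35
position: [0.478, 0.0983, 0.0596]
ee_rot: [0.0, 0.997, -0.074, -0.002]
contact_force: [-0.0, -0.4, 3.9]
width: -0.0001
gripper_force: 1.9
```

servo_tool(series="0 0 0.002 0 0 0 1; 0 0 0.004 0 0 0 1; 0 0 0.005 0 0 0 1; 0 0 0.005 0 0 0 1; 0 0 0.005 0 0 0 1")

```text
clock: 39.85
position: [0.478, 0.098, 0.0548]
ee_rot: [0.001, 0.997, -0.074, -0.002]
contact_force: [-0.5, -0.5, 5.3]
width: 0.0004
gripper_force: 2.6
```

servo_tool(series="0 0 0.001 0 0 0 1; 0 0 0.002 0 0 0 1; 0 0 0.003 0 0 0 1; 0 0 0.003 0 0 0 1; 0 0 0.003 0 0 0 1")

```text
clock: 40.35
position: [0.4777, 0.0984, 0.0511]
ee_rot: [0.0, 0.997, -0.074, -0.003]
contact_force: [0.3, -0.1, 0.3]
width: 0.0002
gripper_force: 0.3
```

servo_tool(series="0 0 0.001 0 0 0 1; 0 0 0.002 0 0 0 1; 0 0 0.003 0 0 0 1; 0 0 0.003 0 0 0 1; 0 0 0.003 0 0 0 1")

```text
clock: 40.85
position: [0.4777, 0.0984, 0.0484]
ee_rot: [0.0, 0.997, -0.074, -0.002]
contact_force: [-0.8, -1.4, 3.2]
width: -0.0
gripper_force: 1.1
```

servo_tool(series="0 0 0.001 0 0 0 1; 0 0 0.002 0 0 0 1; 0 0 0.003 0 0 0 1; 0 0 0.003 0 0 0 1; 0 0 0.003 0 0 0 1")

```text
clock: 41.35
position: [0.4778, 0.0984, 0.0461]
ee_rot: [0.0, 0.997, -0.074, -0.002]
contact_force: [-2.2, -1.3, 9.1]
width: -0.0003
gripper_force: 4.3
```

servo_tool(series="0 0 0.001 0 0 0 1; 0 0 0.002 0 0 0 1; 0 0 0.003 0 0 0 1; 0 0 0.003 0 0 0 1; 0 0 0.003 0 0 0 1")

```text
clock: 41.85
position: [0.4779, 0.0985, 0.0439]
ee_rot: [0.0, 0.997, -0.074, -0.002]
contact_force: [-4.8, -1.8, 15.7]
width: 0.0001
gripper_force: 7.5
```

servo_tool(series="0 0 -0.03 0 0 0 1; 0 0 -0.08 0 0 0 1; 0 0 -0.12 0 0 0 1; 0 0 -0.15 0 0 0 1; 0 0 -0.15 0 0 0 1")

```text
clock: 42.35
position: [0.4818, 0.0992, 0.1967]
ee_rot: [-0.001, 0.997, -0.074, 0.003]
contact_force: [1.5, -0.5, 0.8]
width: -0.0003
gripper_force: 0.0
```

servo_tool(series="-0.02 0.05 0 0 0 0 0.5; -0.04 0.1 0 0 0 0 0.4; -0.06 0.15 0 0 0 0 0; -0.08 0.2 0 0 0 0 0; -0.08 0.22 0 0 0 0 0")

```text
clock: 42.85
position: [0.3638, -0.1079, 0.1916]
ee_rot: [-0.0, 0.997, -0.075, -0.004]
contact_force: [0.9, -0.2, 0.1]
width: 0.0724
gripper_force: 0.0
```

Run:
```python
from h import *
im=eyes.get_image('top')[:,:,::-1]; cv2.imwrite('pics/t14.png',im); s=eyes.get_image('side')[:,:,::-1]; cv2.imwrite('pics/s14.png',s)
a=cv2.imread('pics/top0.png').astype(int); d=np.abs(im.astype(int)-a).sum(2)>110
print('lid diff', d[180:250,245:305].mean(),'hook',d[205:232,295:312].mean())
b=cv2.imread('pics/side0.png').astype(int); d=np.abs(s.astype(int)-b).sum(2)>110; print('side',d[165:245,296:392].mean())
print(manip.get_state()['position'],manip.get_state()['clock'])
# dowel: brown/rod colours near mat
t=im.astype(int); bb,g,r=t[...,0],t[...,1],t[...,2]
```

```text
lid diff 0.005952380952380952 hook 0.0
side 0.004557291666666667
[ 0.36502824 -0.11004895  0.19182067] 42.95
```

The lid area matches the original shut, latched pictures in both the top and side views. Now I'll locate the guard and lug, and the knocked dowel.

Run:
```python
from h import *
from scipy.optimize import least_squares
T=eyes.camera_info('top');S=eyes.camera_info('side')
tp=lambda u,v:(190+u/3.077,170+v/3.077); sp=lambda u,v:(220+u/2.4,140+v/2.4)
obs=[('top',T,(-.08,0,.115),tp(728,250)),('top',T,(-.04,0,.112),tp(732,214)),('top',T,(-.04,.031,.112),tp(698,208)),('top',T,(-.04,-.031,.112),tp(766,218)),
 ('top',T,(-.065,.045,.05),tp(670,245)),('top',T,(-.065,-.045,.05),tp(762,252)),
 ('side',S,(-.08,0,.115),sp(271,471)),('side',S,(-.04,.031,.112),sp(315,444)),('side',S,(-.065,-.045,.05),sp(292,550)),('side',S,(.065,-.045,.05),sp(441,545))]
def f(q):
    return np.concatenate([proj(n,R.from_euler('z',q[2]).apply(m)+[q[0],q[1],0],I)-a for n,I,m,a in obs])
s=least_squares(f,[.51,-.33,-.06],loss='soft_l1'); print(s.x); print(s.fun.reshape(-1,2).round(1))
q=s.x
for n,m in (('lug',(-.065,0,.108)),('hinge',(.05,0,.108)),('tip off',(-.02-.04*np.sin(.5),0,.054+.04*np.cos(.5)))): print(n,(R.from_euler('z',q[2]).apply(m)+[q[0],q[1],0]).round(4))
goto(R.from_euler('z',q[2]).apply((-.065,0,.16))+[q[0],q[1],0],np.degrees(q[2]))
# dowel
im=cv2.imread('pics/t14.png').astype(int); b,g,r=[im[...,k] for k in range(3)]
c=cv2.resize(cv2.imread('pics/t14.png')[200:310,180:270],(490,600),interpolation=cv2.INTER_CUBIC); cv2.imwrite('pics/d14.png',c)
```

```text
[ 0.51742573 -0.33221947 -0.06065314]
[[-0.   0.8]
 [-0.7 -0.4]
 [ 0.2  0.7]
 [-1.6 -0.8]
 [ 1.  -1.1]
 [-0.3 -0.9]
 [-0.9 -0.1]
 [-1.3 -2.1]
 [-0.1  4.6]
 [ 2.5  1.2]]
lug [ 0.4525 -0.3283  0.108 ]
hinge [ 0.5673 -0.3353  0.108 ]
tip off [ 0.4783 -0.3298  0.0891]
shift [0.1203 0.2021 0.0315] turn [ 0.1  0.4 -5.4] at [ 0.365  -0.11    0.1918] t 42.95
```

View pics/d14.png

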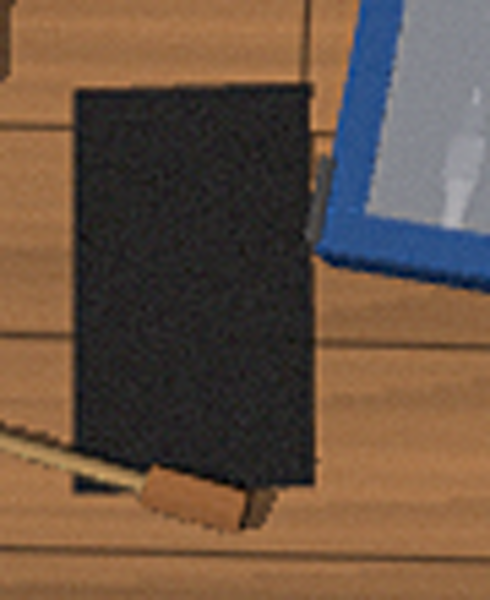

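The crop shows the dowel handle centred at (196,497), just over the mat's near edge, with the rod pointing up-left at a yaw of about 70°. I'll fix it at the end. First I'll half-turn the tool, which keeps the wrist camera away from the raised guard.

servo_tool(series="0 0 0 0 0 -43 0; 0 0 0 0 0 -43 0; 0 0 0 0 0 -43 0; 0 0 0 0 0 -43 0; 0 0 0 0 0 -43 0")

```text
clock: 43.45
position: [0.3667, -0.1059, 0.1918]
ee_rot: [-0.002, 0.954, 0.299, -0.003]
contact_force: [0.0, -0.1, 0.8]
width: 0.0856
gripper_force: 0.0
```

servo_tool(series="0 0 0 0 0 -43 0; 0 0 0 0 0 -43 0; 0 0 0 0 0 -43 0; 0 0 0 0 0 -43 0; 0 0 0 0 0 -43 0")

```text
clock: 43.95
position: [0.3667, -0.1058, 0.1917]
ee_rot: [-0.003, 0.778, 0.628, -0.002]
contact_force: [0.6, 0.4, -0.0]
width: 0.0855
gripper_force: 0.0
```

servo_tool(series="0 0 0 0 0 -43 0; 0 0 0 0 0 -43 0; 0 0 0 0 0 -43 0; 0 0 0 0 0 -43 0; 0 0 0 0 0 -43 0")

```text
clock: 44.45
position: [0.3667, -0.1058, 0.1917]
ee_rot: [-0.003, 0.494, 0.869, -0.001]
contact_force: [0.4, 0.1, -0.2]
width: 0.0854
gripper_force: 0.0
```

servo_tool(series="0 0 0 0 0 -43 0; 0 0 0 0 0 -43 0; 0 0 0 0 0 -43 0; 0 0 0 0 0 -43 0; 0 0 0 0 0 -43 0")

```text
clock: 44.95
position: [0.3667, -0.1059, 0.1917]
ee_rot: [-0.003, 0.141, 0.99, 0.0]
contact_force: [0.4, 0.6, 0.2]
width: 0.0855
gripper_force: 0.0
```

```bash
cat > ctl.py <<'E'
from h import *
import sys
x,y,z=map(float,sys.argv[1:4]); q=[.5174,-.3322,-.0607]
goto(R.from_euler('z',q[2]).apply((x,y,z))+[q[0],q[1],0],180+np.degrees(q[2])); s=manip.get_state()
print('control-frame TCP',R.from_euler('z',-q[2]).apply(s['position']-[q[0],q[1],0]).round(4),'F',s['contact_force'].round(1),s['qpos'].round(2))
E
python3 ctl.py -.065 0 .15
```

```text
shift [-0.1449 -0.1895  0.0408] turn [  0.   -0.4 -12.8] at [ 0.3667 -0.1059  0.1917] t 44.95
control-frame TCP [-0.1642  0.2168  0.1917] F [0.4 0.6 0.2] [-0.46 -0.01  1.87 -0.    1.29 -1.75]
```

servo_tool(series="-0.03 -0.04 0.01 0 0 -8 0; -0.06 -0.08 0.02 0 0 -12.8 0; -0.09 -0.12 0.03 0 0 -12.8 0; -0.12 -0.16 0.04 0 0 -12.8 0; -0.145 -0.19 0.041 0 0 -12.8 0")

```text
clock: 45.45
position: [0.4515, -0.3311, 0.1486]
ee_rot: [-0.004, 0.034, 0.999, 0.002]
contact_force: [0.4, 0.3, 0.1]
width: 0.085
gripper_force: 0.0
```

servo_tool(series="0 0 0 0 0 0 0; 0 0 0 0 0 0 0; 0 0 0 0 0 0 0")

```text
clock: 45.75
position: [0.4507, -0.3287, 0.1507]
ee_rot: [-0.003, 0.033, 0.999, 0.001]
contact_force: [0.4, 0.2, -0.6]
width: 0.0857
gripper_force: 0.0
```

```bash
python3 ctl.py -.065 0 .071
```

```text
shift [-0.0023  0.0004  0.0797] turn [ 0.1 -0.4 -0.3] at [ 0.4507 -0.3287  0.1507] t 45.75
control-frame TCP [-0.0668 -0.0005  0.1507] F [ 0.4  0.2 -0.6] [-0.75  0.28  1.61 -0.    1.25 -2.26]
```

servo_tool(series="-0.002 0 0.03 0 0 0 0; -0.002 0 0.06 0 0 0 0; -0.002 0 0.076 0 0 0 0; -0.002 0 0.08 0 0 0 0; -0.002 0 0.08 0 0 0 0", squeeze=20)

```text
clock: 46.25
position: [0.4525, -0.3295, 0.0717]
ee_rot: [-0.003, 0.033, 0.999, 0.0]
contact_force: [0.1, -0.7, -0.6]
width: 0.0855
gripper_force: 0.0
```

servo_tool(series="0 0 0 0 0 0 0.4; 0 0 0 0 0 0 0.7; 0 0 0 0 0 0 0.95; 0 0 0 0 0 0 0.98; 0 0 0 0 0 0 0.98")

```text
clock: 46.75
position: [0.4529, -0.3286, 0.0719]
ee_rot: [-0.002, 0.034, 0.999, 0.002]
contact_force: [4.2, 16.7, 10.2]
width: 0.0125
gripper_force: 8.6
```

servo_tool(series="0 0.002 0 0 0 0 0.98; 0 0.003 0 0 0 0 0.98; 0 0.003 0 0 0 0 0.98")

```text
clock: 47.05
position: [0.4531, -0.327, 0.072]
ee_rot: [-0.002, 0.034, 0.999, 0.001]
contact_force: [0.6, 4.3, 5.4]
width: 0.0092
gripper_force: 24.8
```

servo_tool(series="-0.0017 0.0005 -0.02 0 0 0 0.98; -0.0069 0.0005 -0.0393 0 0 0 0.98; -0.0154 0.0005 -0.0575 0 0 0 0.98; -0.0269 0.0005 -0.0739 0 0 0 0.98; -0.0269 0.0005 -0.0739 0 0 0 0.98")

```text
clock: 47.55
position: [0.4818, -0.3294, 0.1465]
ee_rot: [-0.001, 0.033, 0.999, -0.001]
contact_force: [0.3, 1.9, -0.7]
width: 0.0094
gripper_force: 21.8
```

```bash
python3 ctl.py -.065 0 .071
python3 - <<'E'
from h import *
# red pixel extents in side view: shut vs now
for f,im in (('s14',cv2.imread('pics/s14.png')),('now',eyes.get_image('side')[:,:,::-1])):
    t=im.astype(int)[240:400,320:440]; m=(t[...,2]>150)&(t[...,1]<60)&(t[...,0]<60); y,x=np.nonzero(m); print(f,m.sum(),x.min()+320,x.max()+320,y.min()+240,y.max()+240,x.mean()+320,y.mean()+240)
q=[.5174,-.3322,-.0607]; w=lambda p:R.from_euler('z',q[2]).apply(p)+[q[0],q[1],0]
for a in (0,.3,.7,1.2,1.75): print(a,[proj('side',w((.05-r*np.cos(a),0,.108+r*np.sin(a)))).round() for r in (0,.09,.13)])
E
```

```text
shift [ 0.0291 -0.0007  0.0756] turn [-0.1 -0.1 -0.3] at [ 0.4818 -0.3294  0.1465] t 47.55
control-frame TCP [-0.0358  0.0006  0.1465] F [ 0.3  1.9 -0.7] [-0.72  0.32  1.57 -0.    1.25 -2.22]
s14 1145 348 397 321 349 373.10043668122273 335.33537117903927
now 628 347 398 307 344 381.4792993630573 325.86942675159236
0 [array([397., 333.]), array([352., 337.]), array([332., 338.])]
0.3 [array([397., 333.]), array([355., 328.]), array([335., 326.])]
0.7 [array([397., 333.]), array([364., 317.]), array([349., 310.])]
1.2 [array([397., 333.]), array([384., 307.]), array([378., 295.])]
1.75 [array([397., 333.]), array([410., 304.]), array([416., 290.])]
```

servo_tool(series="-0.0142 0 -0.0142 0 0 0 0.98; -0.0306 0 -0.0257 0 0 0 0.98; -0.0488 0 -0.0342 0 0 0 0.98; -0.0681 0 -0.0394 0 0 0 0.98; -0.0681 0 -0.0394 0 0 0 0.98")

```text
clock: 48.1
position: [0.5491, -0.3352, 0.1842]
ee_rot: [-0.002, 0.033, 0.999, -0.001]
contact_force: [-2.1, -0.5, 3.9]
width: 0.009
gripper_force: 19.7
```

servo_tool(series="-0.015 0 -0.0015 0 0 0 0.98; -0.03 0 -0.0015 0 0 0 0.98; -0.04 0 0 0 0 0 0.98; -0.05 0 0.0022 0 0 0 0.98; -0.05 0 0.0022 0 0 0 0.98")

```text
clock: 48.6
position: [0.5989, -0.3397, 0.1824]
ee_rot: [-0.001, 0.033, 0.999, -0.002]
contact_force: [0.5, -2.5, 5.2]
width: 0.0087
gripper_force: 19.6
```

```bash
python3 ctl.py -.065 0 .24
```

```text
shift [ 0.147   0.0013 -0.0573] turn [-0.3 -0.1 -0.4] at [ 0.5989 -0.3397  0.1824] t 48.6
control-frame TCP [ 0.0818 -0.0025  0.1824] F [ 0.5 -2.5  5.2] [-0.61  0.46  1.26 -0.01  1.42 -2.12]
```

servo_tool(series="0 0 0 0 0 0 0.8; 0 0 0 0 0 0 0.65; 0 0 0 0 0 0 0.65; 0 0 -0.03 0 0 0 0.65; 0 0 -0.06 0 0 0 0.65")

```text
clock: 49.1
position: [0.5973, -0.3365, 0.2408]
ee_rot: [-0.004, 0.034, 0.999, 0.001]
contact_force: [0.8, -0.5, 1.0]
width: 0.0299
gripper_force: 0.0
```

servo_tool(series="0.03 0 -0.01 0 0 0 0.65; 0.07 0 -0.01 0 0 0 0.65; 0.11 0 -0.01 0 0 0 0.9; 0.14 0 -0.01 0 0 0 1; 0.16 0 -0.01 0 0 0 1")

```text
clock: 49.6
position: [0.4361, -0.3256, 0.2526]
ee_rot: [-0.003, 0.034, 0.999, 0.0]
contact_force: [0.2, -0.3, -0.1]
width: -0.0004
gripper_force: 0.0
```

```bash
python3 - <<'E'
from h import *
im=eyes.get_image('side')[:,:,::-1]; cv2.imwrite('pics/s16.png',im)
t=im.astype(int)[240:400,320:440]; m=(t[...,2]>110)&(t[...,1]<60)&(t[...,0]<60); y,x=np.nonzero(m); print(m.sum(),x.min()+320,x.max()+320,y.min()+240,y.max()+240)
E
python3 ctl.py -.08 0 .046
```

```text
880 386 415 290 344
shift [-0.0061 -0.0019  0.2069] turn [-0.  -0.5 -0.4] at [ 0.4335 -0.3252  0.2529] t 49.65
control-frame TCP [-0.0842  0.0019  0.2529] F [-3.3  0.6 -1.1] [-0.77  0.2   1.47 -0.01  1.48 -2.27]
```

servo_tool(series="0 -0.002 0.05 0 0 0 1; 0 -0.002 0.1 0 0 0 1; 0 -0.002 0.15 0 0 0 1; 0 -0.002 0.19 0 0 0 1; 0 -0.002 0.204 0 0 0 1")

```text
clock: 50.15
position: [0.435, -0.3255, 0.044]
ee_rot: [-0.006, 0.034, 0.999, 0.003]
contact_force: [-0.2, -0.3, 0.9]
width: 0.0003
gripper_force: 0.0
```

servo_tool(series="0 0 0 0 0 0 1; -0.01 0 0 0 0 0 1; -0.02 0 0 0 0 0 1; -0.02 0 0 0 0 0 1; -0.02 0 0 0 0 0 1")

```text
clock: 50.65
position: [0.4589, -0.3302, 0.0497]
ee_rot: [-0.001, 0.033, 0.999, -0.001]
contact_force: [0.7, 0.0, -0.1]
width: -0.0003
gripper_force: 0.0
```

```bash
python3 ctl.py -.02 0 .048
```

```text
shift [-0.0385  0.0018  0.0016] turn [-0.1 -0.2 -0.3] at [ 0.4589 -0.3302  0.0497] t 50.65
control-frame TCP [-0.0585 -0.0016  0.0497] F [ 0.7  0.  -0.1] [-0.74  0.38  1.74 -0.    1.02 -2.25]
```

Push the ball across in steps, watching the force.

servo_tool(series="-0.008 0.0015 0.001 0 0 0 1; -0.016 0.0015 0.001 0 0 0 1; -0.024 0.0015 0.001 0 0 0 1; -0.03 0.0015 0.001 0 0 0 1; -0.03 0.0015 0.001 0 0 0 1")

```text
clock: 51.15
position: [0.4894, -0.3305, 0.0474]
ee_rot: [-0.001, 0.033, 0.999, -0.0]
contact_force: [-0.2, 0.6, -0.3]
width: 0.0001
gripper_force: 0.0
```

servo_tool(series="-0.003 0 0 0 0 0 1; -0.005 0 0 0 0 0 1; -0.007 0 0 0 0 0 1; -0.008 0 0 0 0 0 1; -0.008 0 0 0 0 0 1")

```text
clock: 51.65
position: [0.4956, -0.3306, 0.0473]
ee_rot: [-0.003, 0.034, 0.999, 0.0]
contact_force: [-1.3, 0.3, 0.4]
width: -0.0001
gripper_force: 0.6
```

servo_tool(series="-0.002 0 0 0 0 0 1; -0.004 0 0 0 0 0 1; -0.004 0 0 0 0 0 1; -0.004 0 0 0 0 0 1")

```text
clock: 52.05
position: [0.4982, -0.3307, 0.0473]
ee_rot: [-0.004, 0.033, 0.999, 0.0]
contact_force: [-5.9, -1.0, 0.9]
width: 0.0002
gripper_force: 2.5
```

servo_tool(series="-0.002 0 0 0 0 0 1; -0.004 0 0 0 0 0 1; -0.004 0 0 0 0 0 1; -0.004 0 0 0 0 0 1")

```text
clock: 52.45
position: [0.4983, -0.3307, 0.0472]
ee_rot: [-0.008, 0.033, 0.999, 0.001]
contact_force: [-13.3, -1.1, 5.2]
width: 0.0002
gripper_force: 6.5
```

```bash
python3 ctl.py -.02 0 .048
```

```text
shift [ 0.0008 -0.0004 -0.0007] turn [ 0.  -0.9 -0.3] at [ 0.4983 -0.3307  0.0472] t 52.45
control-frame TCP [-0.0192  0.0004  0.0472] F [-13.3  -1.1   5.2] [-0.7   0.43  1.66 -0.01  1.06 -2.2 ]
```

The switch has hit its stop at 13 N, at the predicted position, so it is on. Next I'll back off, rise and regrip the lug.

servo_tool(series="0.02 0 0 0 0 0 1; 0.05 0 0 0 0 0 1; 0.06 0 -0.04 0 0 0 1; 0.06 0 -0.09 0 0 0 1; 0.06 0 -0.14 0 0 0 1")

```text
clock: 52.95
position: [0.445, -0.3274, 0.1896]
ee_rot: [-0.001, 0.034, 0.999, -0.0]
contact_force: [1.4, -1.1, 0.3]
width: -0.0003
gripper_force: 0.0
```

servo_tool(series="0 0 -0.04 0 0 0 0.9; 0 0 -0.06 0 0 0 0.65; -0.04 0 -0.07 0 0 0 0.65; -0.08 0 -0.07 0 0 0 0.65; -0.12 0 -0.07 0 0 0 0.65")

```text
clock: 53.45
position: [0.5673, -0.3358, 0.259]
ee_rot: [0.0, 0.034, 0.999, -0.001]
contact_force: [-0.5, -0.2, 0.2]
width: 0.0303
gripper_force: 0.0
```

servo_tool(series="-0.02 0 0 0 0 0 0.65; -0.03 0 0 0 0 0 0.65; -0.03 0 0 0 0 0 0.65; -0.03 0 0 0 0 0 0.65")

```text
clock: 53.85
position: [0.5938, -0.3373, 0.2571]
ee_rot: [-0.003, 0.034, 0.999, -0.0]
contact_force: [0.0, 0.5, -0.3]
width: 0.03
gripper_force: 0.0
```

```bash
python3 ctl.py .0815 -.0025 .1824
```

```text
shift [-0.0053 -0.002   0.0747] turn [-0.  -0.3 -0.4] at [ 0.5938 -0.3373  0.2571] t 53.85
control-frame TCP [ 0.0766 -0.0004  0.2571] F [ 0.   0.5 -0.3] [-0.62  0.42  1.14 -0.    1.59 -2.12]
```

servo_tool(series="-0.005 -0.002 0.025 0 0 0 0.65; -0.005 -0.002 0.05 0 0 0 0.65; -0.005 -0.002 0.068 0 0 0 0.65; -0.005 -0.002 0.0745 0 0 0 0.65; -0.005 -0.002 0.0745 0 0 0 0.65")

```text
clock: 54.35
position: [0.5977, -0.3395, 0.1822]
ee_rot: [-0.003, 0.034, 0.999, 0.0]
contact_force: [0.6, -0.1, 0.3]
width: 0.0295
gripper_force: 0.0
```

servo_tool(series="0 0 0 0 0 0 0.8; 0 0 0 0 0 0 0.95; 0 0 0 0 0 0 0.98; 0 0 0 0 0 0 0.98; 0 0 0 0 0 0 0.98")

```text
clock: 54.85
position: [0.5999, -0.3398, 0.1841]
ee_rot: [-0.001, 0.033, 0.999, -0.001]
contact_force: [0.3, 1.2, 5.8]
width: 0.0082
gripper_force: 19.7
```

```bash
python3 ctl.py .0815 -.0025 .1824
```

```text
shift [0.0013 0.     0.0017] turn [-0.1 -0.1 -0.4] at [ 0.5999 -0.3398  0.1841] t 54.85
control-frame TCP [ 0.0828 -0.0025  0.1841] F [0.3 1.2 5.8] [-0.61  0.46  1.26 -0.    1.43 -2.12]
```

servo_tool(series="0.0217 0 -0.0041 0 0 0 0.98; 0.0417 0 -0.0041 0 0 0 0.98; 0.0615 0 -0.0006 0 0 0 0.98; 0.0803 0 0.0063 0 0 0 0.98; 0.0977 0 0.0163 0 0 0 0.98")

```text
clock: 55.35
position: [0.5021, -0.3311, 0.1667]
ee_rot: [-0.001, 0.034, 0.999, 0.001]
contact_force: [4.9, 4.3, -0.5]
width: 0.0087
gripper_force: 32.9
```

servo_tool(series="0.0153 0 0.0129 0 0 0 0.98; 0.0282 0 0.0282 0 0 0 0.98; 0.0382 0 0.0456 0 0 0 0.98; 0.0451 0 0.0644 0 0 0 0.98; 0.0479 0 0.0782 0 0 0 0.98")

```text
clock: 55.85
position: [0.4501, -0.3266, 0.0873]
ee_rot: [-0.005, 0.034, 0.999, 0.003]
contact_force: [-3.6, 5.2, 3.5]
width: 0.0083
gripper_force: 38.0
```

servo_tool(series="0.001 0 0.008 0 0 0 0.98; 0.001 0 0.014 0 0 0 0.98; 0.001 0 0.016 0 0 0 0.98; 0.001 0 0.016 0 0 0 0.98; 0.001 0 0.016 0 0 0 0.98")

```text
clock: 56.35
position: [0.4486, -0.3266, 0.0738]
ee_rot: [-0.006, 0.034, 0.999, 0.003]
contact_force: [-7.4, 6.7, 14.8]
width: 0.0085
gripper_force: 40.3
```

```bash
python3 ctl.py -.065 0 .072
```

```text
shift [-0.0041 -0.0014  0.0017] turn [ 0.3 -0.7 -0.4] at [ 0.4486 -0.3266  0.0738] t 56.35
control-frame TCP [-0.069   0.0014  0.0738] F [-7.4  6.7 14.8] [-0.75  0.35  1.73 -0.    1.08 -2.25]
```

servo_tool(series="0 0 0 0 0 0 0.8; 0 0 0 0 0 0 0.5; 0 0 -0.02 0 0 0 0.5; 0 0 -0.05 0 0 0 0.5; 0 0 -0.07 0 0 0 0.8")

```text
clock: 56.85
position: [0.4533, -0.3309, 0.1439]
ee_rot: [-0.002, 0.033, 0.999, -0.001]
contact_force: [-0.5, -0.5, -0.4]
width: 0.0293
gripper_force: 0.0
```

servo_tool(series="0 0 0 0 0 0 1; 0 0 0 0 0 0 1; 0 0 0.02 0 0 0 1; 0 0 0.04 0 0 0 1; 0 0 0.053 0 0 0 1")

```text
clock: 57.35
position: [0.4508, -0.3286, 0.0866]
ee_rot: [-0.004, 0.034, 0.999, 0.001]
contact_force: [-0.7, -0.1, -0.5]
width: -0.0001
gripper_force: 0.0
```

servo_tool(series="0 0 0.002 0 0 0 1; 0 0 0.004 0 0 0 1; 0 0 0.005 0 0 0 1; 0 0 0.005 0 0 0 1")

```text
clock: 57.75
position: [0.4526, -0.3302, 0.0852]
ee_rot: [-0.002, 0.033, 0.999, -0.001]
contact_force: [-1.2, 0.5, -1.1]
width: 0.0003
gripper_force: 0.0
```

servo_tool(series="0 0 0.002 0 0 0 1; 0 0 0.004 0 0 0 1; 0 0 0.006 0 0 0 1; 0 0 0.006 0 0 0 1")

```text
clock: 58.15
position: [0.4527, -0.3303, 0.0818]
ee_rot: [-0.001, 0.033, 0.999, -0.001]
contact_force: [-3.2, 3.4, 16.8]
width: -0.0
gripper_force: 8.1
```

servo_tool(series="0 0 0.002 0 0 0 1; 0 0 0.004 0 0 0 1; 0 0 0.005 0 0 0 1; 0 0 0.005 0 0 0 1")

```text
clock: 58.55
position: [0.4528, -0.3306, 0.0812]
ee_rot: [-0.0, 0.033, 0.999, -0.002]
contact_force: [-9.0, 7.1, 41.4]
width: -0.0002
gripper_force: 20.2
```

The guard is down hard on its stop. Now the dowel.

servo_tool(series="0 0 -0.04 0 0 0 1; 0 0 -0.08 0 0 0 0.8; 0 0 -0.11 0 0 0 0; 0.02 0.04 -0.11 0 0 0 0; 0.04 0.08 -0.11 0 0 0 0")

```text
clock: 59.05
position: [0.4187, -0.2476, 0.185]
ee_rot: [-0.001, 0.034, 0.999, -0.001]
contact_force: [0.1, 0.9, -0.4]
width: 0.0581
gripper_force: 0.0
```

Run:
```python
from h import *
im=eyes.get_image('top')[:,:,::-1]; cv2.imwrite('pics/t17.png',im); a=cv2.imread('pics/t14.png').astype(int); a0=cv2.imread('pics/top0.png').astype(int)
d=lambda b:(np.abs(im.astype(int)-b).sum(2)>110)
print('dowel moved since t14',d(a)[240:310,150:245].mean(),'lid',d(a0)[180:250,245:305].mean(),'ctl',d(a0)[205:255,408:442].mean())
I=eyes.camera_info('top'); px=lambda u,v:(180+u/5.444,200+v/5.4545)
P=[unp('top',*px(*p),.026,I)[:2] for p in [(155,465),(250,490),(240,532),(140,503)]]; print(np.array(P).round(4),np.mean(P,0))
c=np.mean(P,0); t=unp('top',*px(0,432),.02,I)[:2]; print(t,np.degrees(np.arctan2(*(t-c)[::-1])))
e=(np.array(P[0])+P[3]-P[1]-P[2])/2; print(np.linalg.norm(e),np.degrees(np.arctan2(e[1],e[0])))
s=cv2.imread('pics/s16.png')
s2=eyes.get_image('side')[:,:,::-1]; s0=cv2.imread('pics/side0.png').astype(int); dd=np.abs(s2.astype(int)-s0).sum(2)>110; print('side ctl diff',dd[315:385,335:405].mean(),'cleaner',dd[165:245,296:392].mean()); cv2.imwrite('pics/s17.png',s2)
goto([.33,-.12,.2],68)
```

```text
dowel moved since t14 0.0 lid 0.0014285714285714286 ctl 0.6011764705882353
[[0.3258 0.3428]
 [0.3128 0.2875]
 [0.2886 0.2921]
 [0.3038 0.3503]] [0.30778549 0.31815957]
[0.34298148 0.43441753] 73.15681301297224
0.058520253686485064 76.06832491773763
side ctl diff 0.036326530612244896 cleaner 0.260546875
shift [ 0.0927  0.1163 -0.0149] turn [ -0.3  -0.5 108.3] at [ 0.4148 -0.242   0.184 ] t 59.15
```

servo_tool(series="0.02 0.04 0 0 0 8.5 0; 0.035 0.09 0 0 0 17 0; 0.05 0.14 0 0 0 25.5 0; 0.06 0.19 0 0 0 34 0; 0.065 0.23 0 0 0 42.5 0")

```text
clock: 59.65
position: [0.3706, -0.0312, 0.1843]
ee_rot: [-0.002, 0.365, 0.931, -0.001]
contact_force: [1.5, -0.0, 0.5]
width: 0.0855
gripper_force: 0.0
```

```bash
python3 -c "
from h import *
goto([.308,.318,.12],75)"
```

```text
shift [0.2832 0.2137 0.0644] turn [-0.2 -0.  62.2] at [ 0.3706 -0.0312  0.1843] t 59.65
```

servo_tool(series="0.04 0.03 0 0 0 8.5 0; 0.08 0.06 0 0 0 17 0; 0.12 0.09 0 0 0 25.5 0; 0.16 0.12 0 0 0 34 0; 0.2 0.15 0 0 0 42.5 0")

```text
clock: 60.15
position: [0.3369, 0.159, 0.1846]
ee_rot: [-0.001, 0.615, 0.788, -0.001]
contact_force: [-0.8, 0.3, -0.3]
width: 0.0853
gripper_force: 0.0
```

```bash
python3 -c "
from h import *
goto([.308,.318,.12],75)"
```

```text
shift [0.1612 0.0109 0.0647] turn [-0.2 -0.  29.1] at [0.3369 0.159  0.1846] t 60.15
```

servo_tool(series="0.05 0.004 0 0 0 8.5 0; 0.1 0.008 0 0 0 17 0; 0.15 0.01 0 0 0 25.5 0; 0.158 0.01 0.03 0 0 29 0; 0.158 0.01 0.06 0 0 29 0")

```text
clock: 60.65
position: [0.3081, 0.3182, 0.1249]
ee_rot: [-0.002, 0.791, 0.612, 0.001]
contact_force: [-0.4, -0.8, 0.5]
width: 0.0855
gripper_force: 0.0
```

servo_tool(series="0 0 0 0 0 0 0; 0 0 0 0 0 0 0; 0 0 0 0 0 0 0")

```text
clock: 60.95
position: [0.3084, 0.3133, 0.1258]
ee_rot: [-0.001, 0.792, 0.611, -0.0]
contact_force: [0.7, -0.3, -0.3]
width: 0.0853
gripper_force: 0.0
```

Run:
```python
from h import *
goto([.308,.318,-.025],75)
c=eyes.camera_info('wrist'); im=eyes.get_image('wrist')[:,:,::-1]; cv2.imwrite('pics/w18.png',im)
print('pred handle',proj('wrist',[.308,.318,.025],c))
hsv=cv2.cvtColor(im.copy(),cv2.COLOR_BGR2HSV).astype(int)
ref=cv2.cvtColor(cv2.imread('pics/w3.png'),cv2.COLOR_BGR2HSV)[270:300,302:336].reshape(-1,3); print('handle hsv',np.median(ref,0))
ref2=cv2.cvtColor(cv2.imread('pics/w3.png'),cv2.COLOR_BGR2HSV)[215:250,302:330].reshape(-1,3); print('shaded',np.median(ref2,0))
m=((hsv[...,0]>=9)&(hsv[...,0]<=14)&(hsv[...,1]>165)).astype(np.uint8); m[340:]=0
m=cv2.morphologyEx(m,cv2.MORPH_OPEN,np.ones((5,5)))
n,l,st,ce=cv2.connectedComponentsWithStats(m)
for i in range(1,n):
    if st[i][4]>300:
        r=cv2.minAreaRect(np.argwhere(l==i)[:,::-1].astype(np.float32)); print(st[i].tolist(),ce[i].round(1),[np.round(k,1) for k in r], unp('wrist',*r[0],.025,c).round(4))
```

```text
shift [ 0.0044 -0.0012  0.1508] turn [-0.1 -0.   0.3] at [0.3084 0.3133 0.1258] t 60.95
pred handle [321.18971911 214.82897914]
handle hsv [ 17. 152. 251.]
shaded [ 12. 173. 172.]
```

Run:
```python
from h import *
c=eyes.camera_info('wrist'); im=cv2.imread('pics/w18.png'); im=cv2.medianBlur(im,5)
mask=np.zeros((482,642),np.uint8)
cv2.floodFill(im.copy(),mask,(321,215),0,(6,6,6),(6,6,6),4|cv2.FLOODFILL_MASK_ONLY|(255<<8))
m=mask[1:-1,1:-1]; ys,xs=np.nonzero(m); r=cv2.minAreaRect(np.c_[xs,ys].astype(np.float32)); print(im[215,321],len(xs),[np.round(k,1) for k in r],(xs.min(),xs.max(),ys.min(),ys.max()),unp('wrist',*r[0],.025,c).round(4))
print('row215',[im[215,x].tolist() for x in range(270,375,7)])
print('col321',[im[y,321].tolist() for y in range(60,330,15)])
print('pred corners',[proj('wrist',np.array([.308,.318,.025])+R.from_euler('z',75,degrees=True).apply([a,b,0]),c).round() for a in(.03,-.03) for b in(.013,-.013)])
```

```text
[ 94 177 249] 2199 [array([316. , 210.5]), array([75., 30.]), np.float64(90.0)] (np.int64(301), np.int64(331), np.int64(173), np.int64(248)) [0.3052 0.3223 0.025 ]
row215 [[121, 200, 250], [125, 203, 251], [73, 122, 187], [122, 201, 250], [129, 209, 252], [84, 158, 240], [86, 164, 243], [95, 178, 249], [94, 174, 247], [67, 124, 207], [35, 37, 38], [47, 49, 52], [46, 49, 51], [47, 49, 52], [47, 49, 52]]
col321 [[141, 222, 250], [139, 223, 250], [139, 222, 250], [138, 222, 250], [137, 219, 249], [136, 218, 249], [135, 216, 249], [134, 214, 248], [96, 179, 249], [96, 178, 249], [94, 178, 249], [94, 177, 248], [94, 175, 248], [120, 197, 249], [125, 203, 251], [129, 209, 252], [65, 111, 167], [65, 109, 166]]
pred corners [array([304., 176.]), array([339., 176.]), array([304., 252.]), array([337., 252.])]
```

```bash
python3 -c "
from h import *
goto([.306,.3212,-.025],75)"
```

```text
shift [ 0.0069 -0.0041  0.1509] turn [-0.1 -0.1  0.3] at [0.3085 0.3133 0.1259] t 61.0
```

servo_tool(series="0.007 -0.004 0.04 0 0 0 0; 0.007 -0.004 0.09 0 0 0 0; 0.007 -0.004 0.13 0 0 0 0; 0.007 -0.004 0.148 0 0 0 0; 0.007 -0.004 0.15 0 0 0 0", squeeze=40)

```text
clock: 61.5
position: [0.3039, 0.3198, -0.0267]
ee_rot: [-0.001, 0.792, 0.611, -0.003]
contact_force: [0.8, -0.8, 0.3]
width: 0.0855
gripper_force: 0.0
```

servo_tool(series="0 0 0 0 0 0 0.3; 0 0 0 0 0 0 0.6; 0 0 0 0 0 0 0.8; 0 0 0 0 0 0 0.8; 0 0 0 0 0 0 0.8")

```text
clock: 62.0
position: [0.305, 0.3215, -0.0243]
ee_rot: [-0.001, 0.791, 0.611, -0.001]
contact_force: [-0.4, -0.6, 8.1]
width: 0.0256
gripper_force: 38.1
```

servo_tool(series="0 0 -0.02 0 0 0 0.8; 0 0 -0.04 0 0 0 0.8; 0 0 -0.04 0 0 0 0.8; 0 0 -0.04 0 0 0 0.8")

```text
clock: 62.4
position: [0.3045, 0.3211, 0.0147]
ee_rot: [-0.001, 0.791, 0.611, -0.001]
contact_force: [0.2, -0.1, -1.5]
width: 0.026
gripper_force: 39.0
```

```bash
python3 -c "
from h import *
goto([.375,.325,.015],75)"
```

```text
shift [ 0.0216  0.0672 -0.0006] turn [-0.2  0.   0.4] at [0.3045 0.3211 0.0147] t 62.4
```

```bash
python3 -c "
from h import *
goto([.375,.315,.03],45)"
```

```text
shift [ 0.0119  0.0697 -0.0156] turn [-0.2  0.1 30.4] at [0.3045 0.3211 0.0147] t 62.4
```

servo_tool(series="0 0 -0.016 0 0 8 0.8; 0.005 0.025 -0.016 0 0 16 0.8; 0.01 0.05 -0.016 0 0 24 0.8; 0.012 0.07 -0.016 0 0 30.4 0.8; 0.012 0.07 -0.016 0 0 30.4 0.8")

```text
clock: 62.9
position: [0.3776, 0.3148, 0.0291]
ee_rot: [-0.001, 0.924, 0.381, -0.002]
contact_force: [-0.3, 0.2, -1.6]
width: 0.0257
gripper_force: 39.0
```

servo_tool(series="0 0 0 0 0 0 0.8; 0 0 0 0 0 0 0.8; 0 0 0 0 0 0 0.8")

```text
clock: 63.2
position: [0.3737, 0.3145, 0.0296]
ee_rot: [-0.001, 0.924, 0.383, -0.003]
contact_force: [0.3, -0.3, -0.3]
width: 0.026
gripper_force: 39.0
```

```bash
python3 -c "
from h import *
goto([.375,.315,-.021],45)"
```

```text
shift [0.0015 0.0008 0.0506] turn [-0.2  0.3  0. ] at [0.3737 0.3145 0.0296] t 63.2
```

servo_tool(series="0 0 0.02 0 0 0 0.8; 0 0 0.038 0 0 0 0.8; 0 0 0.046 0 0 0 0.8; 0 0 0.049 0 0 0 0.8; 0 0 0.049 0 0 0 0.8")

```text
clock: 63.7
position: [0.3747, 0.3149, -0.019]
ee_rot: [-0.001, 0.924, 0.383, -0.002]
contact_force: [1.1, 0.6, -0.4]
width: 0.0256
gripper_force: 39.0
```

servo_tool(series="0 0 0.002 0 0 0 0.8; 0 0 0.002 0 0 0 0.8; 0 0 0.002 0 0 0 0.6; 0 0 0.002 0 0 0 0.4; 0 0 0.002 0 0 0 0.4")

```text
clock: 64.2
position: [0.3752, 0.3149, -0.0207]
ee_rot: [-0.001, 0.924, 0.382, -0.002]
contact_force: [-0.6, 0.6, -1.1]
width: 0.0511
gripper_force: 0.0
```

servo_tool(series="0 0 -0.03 0 0 0 0.4; 0 0 -0.07 0 0 0 0.3; 0 0 -0.12 0 0 0 0; 0 0 -0.17 0 0 0 0; 0 0 -0.2 0 0 0 0")

```text
clock: 64.7
position: [0.3773, 0.3157, 0.1833]
ee_rot: [-0.001, 0.924, 0.382, 0.001]
contact_force: [0.3, 1.0, -0.3]
width: 0.0853
gripper_force: 0.0
```

servo_tool(series="-0.04 0.01 0 0 0 0 0; -0.08 0.02 0 0 0 0 0; -0.12 0.04 0 0 0 0 0; -0.16 0.06 0 0 0 0 0; -0.2 0.08 0 0 0 0 0")

```text
clock: 65.2
position: [0.2899, 0.1156, 0.1795]
ee_rot: [-0.0, 0.924, 0.383, -0.002]
contact_force: [1.2, -1.2, -0.0]
width: 0.0851
gripper_force: 0.0
```

servo_tool(series="-0.04 0.01 0 0 0 0 0; -0.08 0.02 0 0 0 0 0; -0.1 0.03 0 0 0 0 0; -0.1 0.03 0 0 0 0 0; -0.1 0.03 0 0 0 0 0")

```text
clock: 65.7
position: [0.2417, 0.0251, 0.1799]
ee_rot: [-0.001, 0.924, 0.381, -0.001]
contact_force: [-0.6, 0.0, 0.5]
width: 0.0854
gripper_force: 0.0
```

Run:
```python
from h import *
im=eyes.get_image('top')[:,:,::-1].copy(); s=eyes.get_image('side')[:,:,::-1].copy(); cv2.imwrite('pics/t19.png',im); cv2.imwrite('pics/s19.png',s)
a0=cv2.imread('pics/top0.png').astype(int); s0=cv2.imread('pics/side0.png').astype(int)
d=np.abs(im.astype(int)-a0).sum(2)>110; e=np.abs(s.astype(int)-s0).sum(2)>110
print('top: cleaner',d[175:252,240:314].mean(),'control',d[205:255,408:442].mean(),'| side: cleaner',e[165:245,296:392].mean(),'control',e[315:385,335:405].mean())
for n,f,lo in (('red0',a0,0),('red',im.astype(int),0)):
    t=f[200:255,405:445]; m=(t[...,2]>130)&(t[...,1]<70)&(t[...,0]<70); y,x=np.nonzero(m); print(n,m.sum(),x.min()+405,x.max()+405,y.min()+200,y.max()+200)
for n,f in (('sred0',s0),('sred',s.astype(int))):
    t=f[300:400,330:410]; m=(t[...,2]>130)&(t[...,1]<70)&(t[...,0]<70); y,x=np.nonzero(m); print(n,m.sum(),x.min()+330,x.max()+330,y.min()+300,y.max()+300)
# dowel on mat: non-dark pixels inside mat region
t=im.astype(int)[215:292,194:238]; m=((t[...,2]-t[...,0]>60)).astype(np.uint8)
n,l,st,ce=cv2.connectedComponentsWithStats(m); print([(st[i].tolist(),ce[i].round(1).tolist()) for i in range(1,n) if st[i][4]>15])
print('pred handle',proj('top',[.374,.3155,.027]),'tip',proj('top',[.374+.099,.3155+.099,.018]))
print(manip.get_state()['position'],manip.get_state()['contact_force'],manip.get_state()['clock'])
```

```text
top: cleaner 0.002457002457002457 control 0.0035294117647058825 | side: cleaner 0.0037760416666666667 control 0.0069387755102040816
red0 599 417 439 211 251
red 602 417 439 211 251
sred0 1275 332 397 320 349
sred 1279 333 397 320 349
[([0, 0, 18, 1, 18], [8.5, 0.0]), ([0, 27, 34, 36, 206], [19.3, 48.4]), ([0, 74, 44, 3, 85], [24.3, 75.5])]
pred handle [217.88494689 270.14559563] tip [188.78514865 238.63075348]
[0.24189509 0.02569331 0.17980373] [ 0.17347655  0.80887913 -0.42719553] 65.8
```

```bash
python3 -c "
from rig import manip
print(manip.sign_off())"
```

```text
the job is handed in; nothing more can be done
None
```

I handed the job in at about 66 s, with no verdict returned: three plugs (all I found) are under the latched lid, the switch (pushed to its stop, hidden now) is on under the lowered guard, and the dowel is back on its mat.

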